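# Empty the bead shaker and load the toy steriliser

### The arm

A 6-joint arm with a two-finger parallel gripper is mounted at the origin on the work surface. World frame = base frame: x ahead of the robot, y to its left, z up, the work surface at z = 0. Lengths are in mm, angles in degrees, forces in N, time in s.
With the tool pointing down it reaches from about 250 to 800 mm from the base axis. Payload 8.5 kg.
Tool frame: the origin (TCP) lies at the very end of the fingers, on their centre line; the grasp point (between the pads) lies grasp_offset behind it (grasp_offset is the distance from the TCP to the grasp point, in mm); z points along the fingers, y is the line along which they close (so a half turn about z gives the same grasp; the last joint's range is limited). The gripper opens to 85 mm and grips with 20 to 120 N. Pads are 22 mm wide; open, the fingers measure 114 mm over their backs; the gripper's body (76 mm by 85 mm) begins 54 mm behind the grasp point. The pads swing forward as they close: fully open they stand 13 mm farther back than shut.
Start: joints at [-66.979, 13.648, -0.773, 75.585, 0, 90], TCP at [205.296, -483.148, 231.276] pointing down, gripper open.
Joint ranges: [-152.45, 152.45], [-59.26, 108.67], [-65.41, 83.53], [-104.44, 129.93], [-82.83, 76.93], [-180, 180]. Speed limits (degrees/s): [127.2, 127.2, 159.86, 180, 180, 180].

### API

Orientations are given as a 3x3 rotation matrix whose columns are the frame's x, y, z axes.
In Python, from bench import state, camera, sign_off, find_in, silhouettes, grasp_offset gives the robot as it stands. The module is installed in compiled form; this text tells all that it offers.
- The arm moves only by the shell command python3 -m creep 'ROWS' [FORCE]. ROWS is text: rows parted by semicolons, each of 7 numbers parted by spaces: the shift along the world's x, y, z in m, then the turn, a rotation vector about the world's x, y, z in degrees, then the finger opening in m, from 0 to 0.0854. In form: dx dy dz wx wy wz jaw; .... A call has exactly 5 rows; each row is the pose to reach, as a shift and turn from the pose commanded when the call began; what a row does not reach only later rows make up. A row lasts 1/10 s, in which the tool goes at most 50 mm and 8.59 degrees, less where a joint would pass 70% of its speed; a pose out of reach is approached as far as the arm can. A call with a gripper value outside its range is refused whole. The fingers move at their own pace and stop on an object; FORCE is the grip in N (left out, the last holds). Time passes only in rows, so rows that repeat a pose let the fingers close, or fill a call up. It gives the time, the measured TCP pose, the force, the opening and the grip force at its end, in the units of the state.
- state(): the state, without advancing time (a new reading comes with each control period).
- camera(name): name is "side" or "top"; returns a dict with "color" (480x640x3 uint8, red, green, blue), "fx", "fy", "cx", "cy" (pixels), "origin" and "orientation" of the camera in the world. Camera axes: x right, y up, looking along -z (the intrinsics and any distortion apply to the point x, -y, -z); pixel columns grow to the right and rows downward; lengths in mm; the calibration is good to about 2 mm. A picture is of the moment at which its call begins. There is no depth.
- sign_off(): hands the job in; it is judged then, once.
Trained networks look in the newest picture that a camera, given by its name, has taken for a name from the list of things; names that differ only in an ending like _2 or _b are one class to them, and where a whole thing is asked for, a point or a joint stands for the part that bears it (a point fixed in the world has none). Each returns a list of dicts, best first, with "conf" (0 to 1); they miss things now and then, are a little off and sometimes report something else, mostly with a low value. They report only what shows in the picture. A call takes as long as a camera call.
- find_in(camera, label): "xyz" ([x, y, z] in mm, in world coordinates, good to about 4 mm: the middle of the surface that is visible of it).
- silhouettes(camera, label): "region" (480x640 bool, what is visible of it).
The state is a dict: "t": time; "qpos": joint angles; "dq": joint speeds; "joint_efforts": joint torques, N m; "tcp_pos": TCP position; "orientation": TCP orientation; "force": force on the tool from outside, world axes, zero at the start; "torque": the same for the moment, N m; "finger_gap": finger opening in mm; "finger_force": force on a finger pad.
Only numpy, scipy, OpenCV 4.12 (cv2) and the standard library are available. Lean on these libraries where they do the work, as an engineer would, in place of code of your own. Each camera call takes 0.05 s, during which the arm holds its last target. There are 200 camera calls.

### The job

Get the toys ready for sterilising: unscrew the shaker's perforated cap, tip all the beads out of its wide mouth into the steriliser's basin, and put every toy boat from the toy tray in there too, leaving the duck in its tray. Stand the empty shaker upright and lay the cap flat, finger bar up, both in the empty drying tray. When all the beads and boats are in the basin, advance the star-wheel timer, spoke by spoke, until its red spoke points straight at the green mark; don't knock over or shift the monitor, bottle and cup at the back.

Things in the scene. Friction and masses are not known exactly. Their poses are not given: they have to be found in the camera images.
- steriliser: fixed toy steriliser, 331 mm long (x) by 186 mm wide (y); origin on the dresser top between basin and deck, own +x points from the deck to the basin. The half at +x is an open white basin (see basin); the half at -x is a grey deck, its top 50 mm above the dresser, with the star-wheel timer and a painted green mark at its edge away from the basin (y = 0)
- guard (a point): middle of the free edge of the clear plastic guard over the rear of the star wheel (x = -68 mm in the steriliser's frame): a roof 83 to 87 mm above the dresser from here to the basin wall, with cheeks at both sides. The wheel can be reached from above only at x below -68 mm, on the side away from the basin
- basin (a point): centre of the basin's inner floor, 20 mm above the dresser; axes as the steriliser's. Inside 150 mm (x) by 170 mm (y), walls 8 mm thick, rim 65 mm above this floor (85 mm above the dresser)
- timer_axis (a point): the vertical axis of the star wheel at deck level, 50 mm above the dresser (x = -80 mm, y = 0 in the steriliser's frame). Hub radius 16 mm, 30 mm tall; five spokes 72 degrees apart, one red and four blue, each reaching 60 mm from the axis, 10 mm thick, from 5 to 23 mm above the deck
- timer (a joint): angle of the star wheel (rad), growing clockwise seen from above, 0 to a stop at 4.0; 0: red spoke points to the basin (steriliser's +x), 1.571: to its -y, 3.142: straight at the green mark. Turns either way against a friction of 0.07 N m (1.5 N at mid-spoke), stays where it is left, no clicks
- holder: fixed white block 92 x 92 x 22 mm with a square recess, 63 x 63 mm, floor 8 mm above the dresser, that keeps the shaker's square foot from turning. Origin at the centre of its underside
- shaker: green bead shaker, about 130 g, upright in the holder at the start; origin at the centre of its underside, z up its axis. Square foot 60 x 60 x 12 mm; round tube, inner radius 21 mm, outer 25 mm, inner floor at 16 mm. Two flat yellow grip plates at y = +28 and -28 mm (56 mm across), 30 mm wide, 14 to 78 mm up
- mouth (a point): centre of the shaker's wide mouth, 95 mm above its origin. Two lugs beside it (out to radius 29 mm, 87 to 91 mm up) hold the cap; tip the mouth below level to let the beads roll out
- cap: orange perforated twist cap, about 30 g, 66 mm across, on the shaker at the start (origin then 79 mm above the shaker's). Origin at the centre of its skirt's lower edge, z up; skirt and top together 20 mm high, on top a finger bar 44 mm long (cap's x), 12 mm thick (its y), 20 to 42 mm up
- cap_bar (a point): centre of the cap's finger bar, 31 mm above the cap's origin. The cap starts turned 0.05 to 0.25 rad counter-clockwise (from above) from the shaker's x; it unscrews counter-clockwise at constant height. At 1.45 to 2.5 rad from the shaker's x it is clear of the lugs and lifts straight off; below that it is held, at about 2.6 it meets a stop
- toy_tray: fixed white tray 220 mm (x) by 200 mm (y), floor 4 mm thick, walls 12 mm high and 4 mm thick; origin at the centre of its underside. Holds the toy boats and the duck
- drying_tray: fixed empty white tray 140 mm (x) by 210 mm (y), floor 4 mm thick, walls 12 mm high and 4 mm thick; origin at the centre of its underside
- duck: yellow plastic duck, 52 mm across and 59 mm tall, origin at the centre of its underside; stays in the toy tray
- bead1: red bead, a smooth ball of 16 mm diameter that rolls easily, 10 g, origin at its centre; loose inside the shaker at the start; may be absent
- bead2: yellow bead, a smooth ball of 16 mm diameter that rolls easily, 10 g, origin at its centre; loose inside the shaker at the start; may be absent
- bead3: blue bead, a smooth ball of 16 mm diameter that rolls easily, 10 g, origin at its centre; loose inside the shaker at the start; may be absent
- bead4: orange bead, a smooth ball of 16 mm diameter that rolls easily, 10 g, origin at its centre; loose inside the shaker at the start; may be absent
- boat1: toy boat with a red hull, 30 g, origin at the centre of its underside, z up. Hull 52 mm (x) by 28 mm (y), 18 mm high; on it a white cabin 24 mm (x) by 20 mm (y), from 18 to 38 mm up; may be absent
- boat2: toy boat with a blue hull, 30 g, origin at the centre of its underside, z up. Hull 52 mm (x) by 28 mm (y), 18 mm high; on it a white cabin 24 mm (x) by 20 mm (y), from 18 to 38 mm up; may be absent
- boat3: toy boat with a green hull, 30 g, origin at the centre of its underside, z up. Hull 52 mm (x) by 28 mm (y), 18 mm high; on it a white cabin 24 mm (x) by 20 mm (y), from 18 to 38 mm up; may be absent
- boat4: toy boat with a orange hull, 30 g, origin at the centre of its underside, z up. Hull 52 mm (x) by 28 mm (y), 18 mm high; on it a white cabin 24 mm (x) by 20 mm (y), from 18 to 38 mm up; may be absent
- monitor: white baby monitor parent unit 75 x 26 x 125 mm at the back; origin at the centre of its underside; leave it alone
- steel_bottle: stainless steel bottle, 66 mm across and 200 mm tall, at the back; origin at the centre of its underside; leave it alone
- cup: blue ceramic cup, 76 mm across and 85 mm tall, at the back; origin at the centre of its underside; leave it alone

How it is judged:
By the outcome, as a careful person would: the job done as asked, in the order asked, and still so for the second after the job is handed in, with the robot touching nothing.
Of bead1, bead2, bead3, bead4 only 2 to 4 are there at a start; the rules pass over those that are not, and their reading is None.
Of boat1, boat2, boat3, boat4 only 2 to 4 are there at a start; the rules pass over those that are not, and their reading is None.
At some moment in a run one of boat1, boat2, boat3, boat4 may be knocked a few centimetres aside while the robot is not near it.
It also fails if it takes over 210 s, if anything falls off the work surface, if the arm or the gripper's body presses on something with over 40 N, if the wrist force passes 120 N, or if a joint passes its speed limit or range.

## Working session

There is one attempt and no reset: what is moved stays moved. The work goes in short steps, Python scripts to look and compute and a shell command to move; the robot and the scene stay as the last step left them, time stands still between calls to the robot, and variables do not carry over. Pictures are saved under pics/ and viewed, at most 14 in all, crops included, and the job is handed in when it is done.

```bash
mkdir -p pics; cat > h.py <<'E'
import numpy as np, cv2
from bench import state, camera, sign_off, find_in, silhouettes, grasp_offset
def K(c): return np.array([[c['fx'],0,c['cx']],[0,c['fy'],c['cy']],[0,0,1.]])
def ray(c,u,v,z):
    """world point at height z under pixel"""
    d=np.array([(u-c['cx'])/c['fx'],-(v-c['cy'])/c['fy'],-1.]); d=np.array(c['orientation'])@d
    o=np.array(c['origin']); return o+d*(z-o[2])/d[2]
def proj(c,p):
    q=np.array(c['orientation']).T@(np.array(p,float)-np.array(c['origin']))
    return np.array([c['cx']+c['fx']*q[0]/-q[2], c['cy']-c['fy']*q[1]/-q[2]])
def save(c,n): cv2.imwrite('pics/'+n+'.png',c['color'][:,:,::-1])
E
python3 - <<'E'
from h import *
s=state(); print({k:np.round(v,2).tolist() for k,v in s.items()}, grasp_offset)
for n in('top','side'):
    c=camera(n); save(c,n+'0'); print(n,{k:np.round(v,3).tolist() for k,v in c.items() if k!='color'}, [k for k in c])
    for l in ['steriliser','guard','basin','timer_axis','timer','holder','shaker','cap','cap_bar','toy_tray','drying_tray','duck','boat1','boat2','boat3','boat4','monitor','steel_bottle','cup']:
        print(l,[(np.round(d['xyz']).astype(int).tolist(),round(d['conf'],2)) for d in find_in(n,l)[:2]])
E
```

```text
{'t': 0.0, 'qpos': [-66.98, 13.68, -0.82, 75.59, 0.0, 90.0], 'dq': [-0.01, 0.01, -0.02, 0.0, 0.04, 0.04], 'joint_efforts': [-0.0, -53.88, 34.64, 0.02, -0.0, 0.0], 'tcp_pos': [205.15, -482.81, 230.7], 'orientation': [[0.92, 0.39, -0.0], [0.39, -0.92, 0.0], [0.0, -0.0, -1.0]], 'force': [0.17, 0.45, 0.09], 'torque': [0.02, 0.06, 0.04], 'finger_force': 0.0, 'finger_gap': 85.31} 18.700000000000003
top {'fx': 547.189, 'fy': 547.189, 'cx': 310.633, 'cy': 244.325, 'origin': [479.629, 53.183, 1087.606], 'orientation': [[0.023, 0.994, -0.107], [-1.0, 0.025, 0.015], [0.017, 0.106, 0.994]]} ['color', 'fx', 'fy', 'cx', 'cy', 'origin', 'orientation']
steriliser [([539, -303, 44], 0.93), ([581, 84, 108], 0.16)]
guard [([534, -303, 49], 0.75), ([580, 85, 110], 0.3)]
basin [([536, -300, 50], 0.88)]
timer_axis [([536, -304, 52], 0.62)]
timer [([448, -294, 71], 0.95)]
holder [([572, 80, 22], 0.81)]
shaker [([557, 71, 16], 0.55), ([554, 347, 23], 0.48)]
cap [([582, 84, 109], 0.55), ([788, 138, 40], 0.46)]
cap_bar [([584, 81, 104], 0.91), ([741, 298, 127], 0.68)]
toy_tray [([486, 310, 2], 0.62)]
drying_t
[... 766 characters left out ...]
 0.38)]
basin [([517, -284, 49], 0.87), ([394, 43, 2], 0.4)]
timer_axis [([519, -286, 56], 0.75)]
timer [([442, -293, 74], 0.86)]
holder [([563, 109, 20], 0.63)]
shaker [([571, 102, 42], 0.67)]
cap [([578, 91, 104], 0.96)]
cap_bar [([580, 91, 110], 0.95), ([517, -286, 53], 0.52)]
toy_tray [([482, 316, 7], 0.87)]
drying_tray [([394, 43, 2], 0.92)]
duck [([408, 257, 37], 0.55)]
boat1 [([546, 356, 20], 0.82), ([476, 314, 20], 0.71)]
boat2 [([546, 356, 20], 0.82), ([476, 314, 20], 0.71)]
boat3 [([546, 356, 20], 0.82), ([476, 314, 20], 0.71)]
boat4 [([546, 356, 20], 0.82), ([476, 314, 20], 0.71)]
monitor [([738, 311, 82], 0.96)]
steel_bottle [([763, -124, 104], 0.66)]
cup [([767, 138, 60], 0.73)]
```

View pics/top0.png

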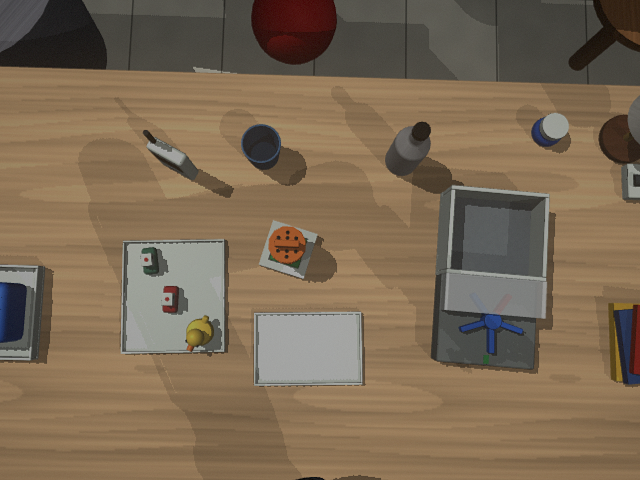

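View pics/side0.png

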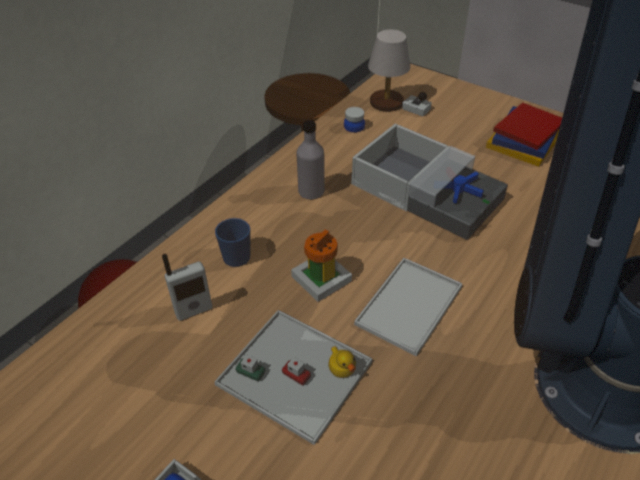

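```bash
python3 - <<'E'
from h import *
c=camera('top'); im=c['color'][:,:,::-1]
def crop(u,v,w,h,W,H): return cv2.resize(im[v:v+h,u:u+w],(W,H),interpolation=cv2.INTER_CUBIC)
a=crop(255,215,70,70,300,300); b=crop(120,235,110,130,300*110//130,300)
d=crop(425,180,130,195,400,600)
left=np.zeros((600,400,3),np.uint8); left[:300,:300]=a; left[300:,:b.shape[1]]=b
cv2.imwrite('pics/comp.png',np.hstack([left,d]))
for l,z in [('holder',22),('toy_tray',12),('drying_tray',12),('boat1',18),('steriliser',50),('duck',30),('cap',99)]:
    for r in silhouettes('top',l)[:2]:
        ys,xs=np.nonzero(r['region']); 
        P=np.array([ray(c,u,v,z)[:2] for u,v in zip(xs,ys)],np.float32)
        m=cv2.minAreaRect(P); print(l,round(r['conf'],2),len(xs),(xs.mean().round(),ys.mean().round()),np.round(m[0]),np.round(m[1]),round(m[2],1))
E
```

```text
holder 0.64 1001 (np.float64(288.0), np.float64(253.0)) [584.  82.] [93. 94.] 73.5
toy_tray 0.67 10199 (np.float64(172.0), np.float64(295.0)) [488. 304.] [221. 200.] 2.3
drying_tray 0.97 8012 (np.float64(308.0), np.float64(348.0)) [393.  38.] [142. 212.] 1.9
drying_tray 0.52 699 (np.float64(199.0), np.float64(333.0)) [417. 252.] [53. 63.] 26.8
boat1 0.73 359 (np.float64(170.0), np.float64(300.0)) [480. 308.] [49. 29.] 2.8
boat1 0.6 413 (np.float64(150.0), np.float64(261.0)) [554. 351.] [53. 33.] 11.9
steriliser 0.93 19211 (np.float64(489.0), np.float64(276.0)) [ 541. -306.] [216. 341.] 86.7
steriliser 0.27 425 (np.float64(149.0), np.float64(260.0)) [553. 343.] [51. 31.] 10.1
duck 0.89 691 (np.float64(199.0), np.float64(333.0)) [418. 249.] [50. 60.] 25.4
duck 0.39 418 (np.float64(149.0), np.float64(261.0)) [553. 349.] [52. 32.] 10.5
cap 0.89 1070 (np.float64(287.0), np.float64(245.0)) [584.  82.] [66. 65.] 1.5
cap 0.69 19215 (np.float64(490.0), np.float64(276.0)) [ 536. -291.] [206. 325.] 86.8
```

View pics/comp.png

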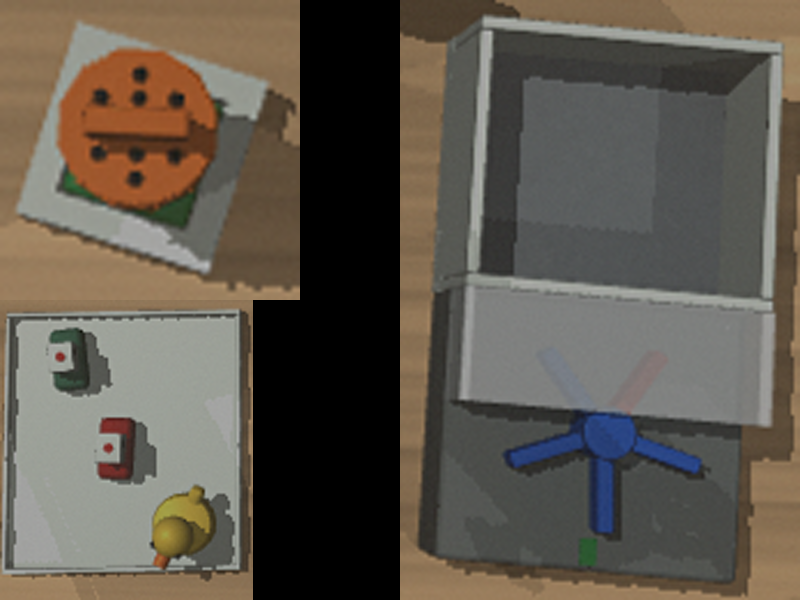

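Two boats are present, green at about (150,261) and red at (170,299), with the duck at (199,333). The bar runs nearly along world y. The red spoke is under the guard, about 0.6 rad to the right of straight up. Next I compute exact positions from the composite's pixels.

```bash
python3 - <<'E'
from h import *
c=camera('top'); s=70/300; t=130/400
A=lambda p,z: ray(c,255+p[0]*s,215+p[1]*s,z)[:2]
D=lambda p,z: ray(c,425+(p[0]-400)*t,180+p[1]*t,z)[:2]
an=lambda v: round(float(np.degrees(np.arctan2(v[1],v[0]))),1)
print('bar',A((136,123),129), an(A((85,120),129)-A((188,125),129)))
print('capcircle',A((138,128),107))
h=[A(p,22) for p in((82,22),(268,80),(210,272),(20,212))]; print('holder',np.mean(h,0),[an(h[i]-h[i-1]) for i in range(4)],[np.linalg.norm(h[i]-h[i-1]) for i in range(4)])
r=[D(p,85) for p in((487,17),(783,45),(772,306),(470,283))]; print('rim',np.round(r),np.mean(r,0),[an(r[i]-r[i-1]) for i in range(4)],[np.linalg.norm(r[i]-r[i-1]) for i in range(4)])
print('hub',D((608,437),80),'red',an(D((655,360),73)-D((608,440),73)),'down',an(D((604,525),73)-D((608,440),73)),'mark',D((588,552),50))
k=[D(p,87) for p in((457,402),(772,425))]; print('guard',k)
E
```

```text
bar [582.63151399  81.20187635] 88.7
capcircle [582.90399625  80.9458609 ]
holder [583.6605801   79.89470966] [-16.2, -106.0, 164.6, 73.9] [np.float64(91.57723687690047), np.float64(89.37212549788117), np.float64(91.78893475138374), np.float64(90.56666198362954)]
rim [[ 705. -226.]
 [ 692. -407.]
 [ 533. -397.]
 [ 543. -215.]] [ 618.20255282 -311.32232498] [-3.9, -93.9, 176.3, 87.1] [np.float64(162.65315752453836), np.float64(181.55376825976273), np.float64(159.53184000969068), np.float64(181.94754409727477)]
hub [ 452.94331361 -298.81632136] red -31.0 down 176.6 mark [ 382.38750173 -296.19309342]
guard [array([ 471.63154169, -206.63948457]), array([ 462.42552755, -394.35704943])]
```

```bash
python3 -m creep '.126 .188 0 0 0 22 .06;.126 .188 0 0 0 22 .06;.126 .188 0 0 0 22 .06;.126 .188 0 0 0 22 .06;.126 .188 0 0 0 22 .06' 40
python3 -m creep '.126 .188 0 0 0 22 .06;.126 .188 0 0 0 22 .06;.126 .188 0 0 0 22 .06;.126 .188 0 0 0 22 .06;.126 .188 0 0 0 22 .06'
python3 -m creep '.126 .188 -.05 0 0 22 .05;.126 .188 -.05 0 0 22 .05;.126 .188 -.05 0 0 22 .05;.126 .188 -.05 0 0 22 .05;.126 .188 -.05 0 0 22 .05'
python3 -c "
from h import *
s=state();print(s['t'],np.round(s['tcp_pos'],1),np.round(s['orientation'],3).tolist(),np.round(s['qpos'],1),s['finger_gap'])"
```

```text
t: 2.95
tcp_pos: [332.4, -292.5, 231.5]
orientation: [[0.706, 0.709, 0.001], [0.709, -0.706, 0.0], [0.001, 0.0, -1.0]]
force: [-0.6, -0.8, -0.2]
finger_gap: 59.6
finger_force: 0.0
t: 3.45
tcp_pos: [458.9, -104.3, 231.4]
orientation: [[0.388, 0.922, 0.001], [0.922, -0.388, 0.0], [0.001, 0.001, -1.0]]
force: [0.3, -0.9, 0.6]
finger_gap: 60.1
finger_force: 0.0
t: 3.95
tcp_pos: [584.5, 83.8, 180.2]
orientation: [[0.015, 1.0, -0.0], [1.0, -0.015, 0.0], [0.0, -0.0, -1.0]]
force: [0.5, -0.2, -0.1]
finger_gap: 49.8
finger_force: 0.0
3.95 [584.5  83.8 180.2] [[0.015, 1.0, -0.0], [1.0, -0.015, 0.0], [0.0, -0.0, -1.0]] [ 8.1 21.2  2.6 71.4  0.  99. ] 49.8115990713551
```

```bash
python3 -m creep '-.001 -.003 -.04 0 0 0 .05;-.001 -.003 -.06 0 0 0 .05;-.001 -.003 -.07 0 0 0 .04;-.001 -.003 -.07 0 0 0 0;-.001 -.003 -.07 0 0 0 0' 40
python3 -m creep '0 0 0 0 0 0 0;0 0 0 0 0 0 0;0 0 0 0 0 0 0;0 0 0 0 0 0 0;0 0 0 0 0 0 0'
```

```text
t: 4.45
tcp_pos: [582.9, 77.7, 112.3]
orientation: [[0.017, 1.0, 0.001], [1.0, -0.017, 0.0], [0.0, 0.001, -1.0]]
force: [0.2, -0.2, 0.9]
finger_gap: 12.0
finger_force: 4.1
t: 4.95
tcp_pos: [583.0, 77.8, 112.3]
orientation: [[0.017, 1.0, 0.002], [1.0, -0.017, 0.0], [0.0, 0.002, -1.0]]
force: [-0.2, -1.2, 6.2]
finger_gap: 11.0
finger_force: 43.3
```

```bash
python3 -m creep '0 0 0 0 0 7 0;.001 0 0 0 0 14 0;.001 0 0 0 0 21 0;.001 0 0 0 0 28 0;.001 0 0 0 0 33 0'
python3 -m creep '0 0 0 0 0 7 0;0 0 0 0 0 14 0;.001 0 0 0 0 21 0;.001 .001 0 0 0 28 0;.001 .001 0 0 0 33 0'
python3 -m creep '0 0 0 0 0 7 0;0 .001 0 0 0 14 0;0 .001 0 0 0 21 0;0 .001 0 0 0 28 0;0 .002 0 0 0 35 0'
python3 -m creep '0 0 .01 0 0 0 0;0 0 .02 0 0 0 0;0 0 .03 0 0 0 0;0 0 .04 0 0 0 0;0 0 .06 0 0 0 0'
python3 - <<'E'
from h import *
c=camera('side'); a=c['color'][180:340,240:480]
c=camera('top'); b=c['color'][180:340,220:460]
cv2.imwrite('pics/lift.png',cv2.resize(np.vstack([a,b])[:,:,::-1],None,fx=1.8,fy=1.8))
E
```

```text
t: 5.45
tcp_pos: [584.3, 77.9, 112.3]
orientation: [[-0.534, 0.845, 0.002], [0.845, 0.534, 0.0], [-0.001, 0.002, -1.0]]
force: [1.1, -0.3, 6.5]
finger_gap: 10.8
finger_force: 43.1
t: 5.95
tcp_pos: [585.5, 79.3, 112.4]
orientation: [[-0.908, 0.418, 0.003], [0.418, 0.908, 0.001], [-0.002, 0.002, -1.0]]
force: [1.4, 1.5, 5.5]
finger_gap: 10.9
finger_force: 43.1
t: 6.45
tcp_pos: [585.6, 81.3, 112.4]
orientation: [[-0.984, -0.179, 0.003], [-0.179, 0.984, 0.001], [-0.003, 0.0, -1.0]]
force: [2.6, 0.6, 4.5]
finger_gap: 10.7
finger_force: 43.1
t: 6.95
tcp_pos: [583.5, 80.7, 171.4]
orientation: [[-0.985, -0.173, -0.002], [-0.173, 0.985, -0.0], [0.002, -0.0, -1.0]]
force: [-0.2, 0.7, 0.5]
finger_gap: 10.9
finger_force: 42.3
```

View pics/lift.png

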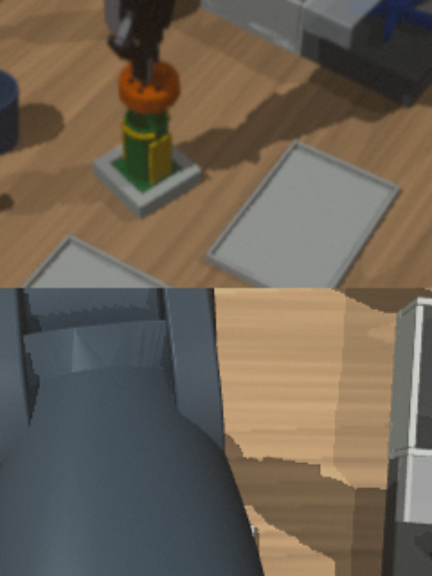

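```bash
python3 -m creep '-.19 -.096 0 0 0 0 0;-.19 -.096 0 0 0 0 0;-.19 -.096 0 0 0 0 0;-.19 -.096 0 0 0 0 0;-.19 -.096 0 0 0 0 0'
python3 -m creep '0 0 -.05 0 0 0 0;0 0 -.1 0 0 0 0;0 0 -.12 0 0 0 0;0 0 -.135 0 0 0 0;0 0 -.139 0 0 0 0'
python3 -m creep '0 0 0 0 0 0 0;0 0 -.001 0 0 0 0;0 0 -.001 0 0 0 0.03;0 0 -.001 0 0 0 .03;0 0 -.001 0 0 0 .03'
```

```text
t: 7.55
tcp_pos: [389.3, -16.3, 170.9]
orientation: [[-0.985, -0.172, -0.003], [-0.172, 0.985, -0.0], [0.003, 0.0, -1.0]]
force: [-0.4, -0.8, 0.1]
finger_gap: 11.0
finger_force: 42.4
t: 8.05
tcp_pos: [393.4, -15.1, 30.8]
orientation: [[-0.985, -0.173, -0.002], [-0.173, 0.985, 0.0], [0.002, 0.0, -1.0]]
force: [-0.7, -0.7, 0.3]
finger_gap: 10.8
finger_force: 42.4
t: 8.55
tcp_pos: [394.7, -15.2, 31.7]
orientation: [[-0.985, -0.174, 0.001], [-0.174, 0.985, -0.0], [-0.001, -0.0, -1.0]]
force: [0.2, -0.6, 0.1]
finger_gap: 29.7
finger_force: 0.0
```

```bash
python3 -m creep '0 0 .05 0 0 0 .03;0 0 .1 0 0 5 .03;0 0 .138 0 0 10 .05;0 0 .138 0 0 20 .085;0 0 .138 0 0 22 .085'
python3 -m creep '.172 .04 -.02 0 0 41.5 .085;.172 .04 -.02 0 0 41.5 .085;.172 .04 -.02 0 0 41.5 .085;.172 .04 -.02 0 0 41.5 .085;.172 .04 -.02 0 0 41.5 .085'
python3 -m creep '0 0 0 40.3 -11.9 0 .085;0 0 0 40.3 -11.9 0 .085;0 0 0 40.3 -11.9 0 .085;0 0 0 40.3 -11.9 0 .085;0 0 0 40.3 -11.9 0 .085'
python3 -m creep '0 0 0 2.9 -.9 0 .085;0 0 0 2.9 -.9 0 .085;0 0 0 2.9 -.9 0 .085;0 0 0 2.9 -.9 0 .085;0 0 0 2.9 -.9 0 .085'
python3 - <<'E'
from h import *
s=state();print(np.round(s['qpos'],1))
c=camera('side'); save(c,'pre')
c=camera('top'); b=c['color'][:,:,::-1]
for l in('cap','cap_bar','shaker','mouth'): print(l,[(np.round(d['xyz']).tolist(),round(d['conf'],2)) for d in find_in('top',l)[:2]],[(np.round(d['xyz']).tolist(),round(d['conf'],2)) for d in find_in('side',l)[:2]])
E
```

```text
t: 9.05
tcp_pos: [395.2, -15.2, 170.9]
orientation: [[-0.845, -0.535, 0.004], [-0.535, 0.845, -0.0], [-0.003, -0.002, -1.0]]
force: [0.2, -0.0, 0.3]
finger_gap: 72.3
finger_force: 0.0
t: 9.55
tcp_pos: [569.5, 25.7, 148.1]
orientation: [[-0.277, -0.961, 0.001], [-0.961, 0.277, 0.0], [-0.0, -0.001, -1.0]]
force: [0.2, 0.3, 0.1]
finger_gap: 84.9
finger_force: 0.0
t: 10.05
tcp_pos: [566.6, 24.2, 150.5]
orientation: [[-0.209, -0.959, 0.194], [-0.709, 0.285, 0.645], [-0.674, -0.003, -0.739]]
force: [-0.2, 0.5, -0.0]
finger_gap: 85.2
finger_force: 0.0
t: 10.55
tcp_pos: [566.6, 25.5, 150.0]
orientation: [[-0.198, -0.959, 0.201], [-0.679, 0.282, 0.678], [-0.707, -0.002, -0.707]]
force: [0.2, -0.1, 1.5]
finger_gap: 84.9
finger_force: 0.0
[-19.9  22.  -15.3  56.1  44.9 -94.9]
cap [([392.0, -11.0, 25.0], 0.91)] [([384.0, -7.0, 22.0], 0.88), ([475.0, 314.0, 21.0], 0.23)]
cap_bar [([395.0, -14.0, 24.0], 0.87)] [([385.0, -6.0, 28.0], 0.98)]
shaker [([582.0, 82.0, 51.0], 0.61), ([758.0, -134.0, 131.0], 0.25)] [([576.0, 95.0, 68.0], 0.61)]
mouth [([585.0, 80.0, 46.0], 0.57)] [([575.0, 92.0, 72.0], 0.91)]
```

View pics/pre.png

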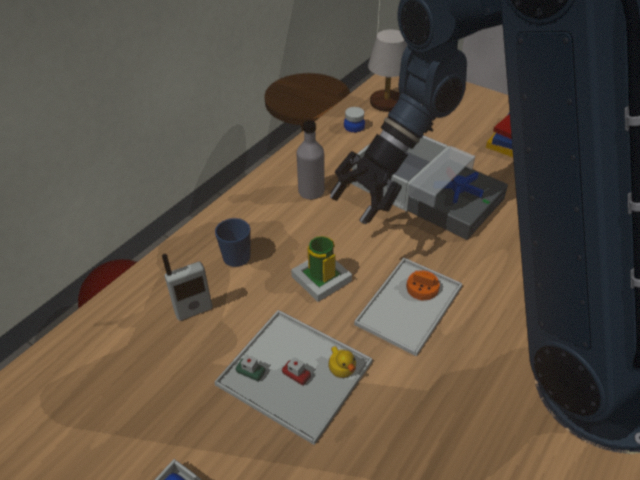

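```bash
python3 -m creep '0 0 -.03 0 0 0 .085;0 0 -.032 0 0 0 .085;.01 .033 -.067 0 0 0 .085;.015 .055 -.09 0 0 0 .085;.0207 .0677 -.103 0 0 0 .085' 60
python3 -m creep '0 0 0 0 0 0 .085;0 0 0 0 0 0 .03;0 0 0 0 0 0 .03;0 0 0 0 0 0 .03;0 0 0 0 0 0 .03'
python3 -m creep '0 0 0 0 0 0 0.03;0 0 0 0 0 0 .03;0 0 .005 0 0 0 .03;0 0 .01 0 0 0 .03;0 0 .02 0 0 0 .03'
```

```text
t: 11.55
tcp_pos: [586.0, 94.1, 45.1]
orientation: [[-0.201, -0.959, 0.199], [-0.677, 0.283, 0.679], [-0.708, 0.002, -0.706]]
force: [0.3, 0.6, 0.3]
finger_gap: 84.8
finger_force: 0.0
t: 12.05
tcp_pos: [587.8, 91.8, 47.5]
orientation: [[-0.199, -0.959, 0.203], [-0.677, 0.285, 0.679], [-0.708, -0.002, -0.706]]
force: [-0.9, -2.2, 7.1]
finger_gap: 55.6
finger_force: 64.0
t: 12.55
tcp_pos: [586.5, 92.4, 66.3]
orientation: [[-0.201, -0.959, 0.2], [-0.678, 0.284, 0.679], [-0.707, 0.001, -0.707]]
force: [-0.4, 0.3, -1.4]
finger_gap: 55.0
finger_force: 63.5
```

```bash
python3 -m creep '0 0 .03 0 0 0 .03;0 0 .06 0 0 0 .03;0 0 .09 0 0 0 .03;0 0 .101 0 0 0 .03;0 -.02 .101 0 0 0 .03'
python3 -m creep '.006 -.04 0 0 0 0 .03;.009 -.08 0 0 0 0 .03;.012 -.12 0 0 0 0 .03;.015 -.16 0 0 0 0 .03;.015 -.2 0 0 0 0 .03'
python3 -m creep '.006 -.04 0 0 0 0 .03;.009 -.08 0 0 0 0 .03;.012 -.12 0 0 0 0 .03;.015 -.16 0 0 0 0 .03;.015 -.188 0 0 0 0 .03'
python3 -c "
from h import *
c=camera('side');save(c,'pour0')
s=state();print(s['t'],np.round(s['tcp_pos'],1),np.round(s['qpos'],1),s['finger_gap'])"
```

```text
t: 13.05
tcp_pos: [587.3, 73.6, 169.7]
orientation: [[-0.196, -0.96, 0.202], [-0.678, 0.282, 0.679], [-0.708, -0.004, -0.706]]
force: [0.8, 0.0, -2.2]
finger_gap: 55.1
finger_force: 63.7
t: 13.55
tcp_pos: [601.9, -128.9, 166.7]
orientation: [[-0.2, -0.959, 0.201], [-0.677, 0.283, 0.679], [-0.708, -0.0, -0.706]]
force: [1.3, -0.6, -1.4]
finger_gap: 55.1
finger_force: 63.9
t: 14.05
tcp_pos: [616.7, -317.9, 166.0]
orientation: [[-0.201, -0.959, 0.201], [-0.677, 0.284, 0.679], [-0.708, 0.0, -0.706]]
force: [-0.4, -0.2, -2.7]
finger_gap: 55.2
finger_force: 64.0
14.1 [ 616.  -321.2  164.8] [ -43.7   49.    36.2  101.7   39.  -125.8] 55.21795784821046
```

View pics/pour0.png

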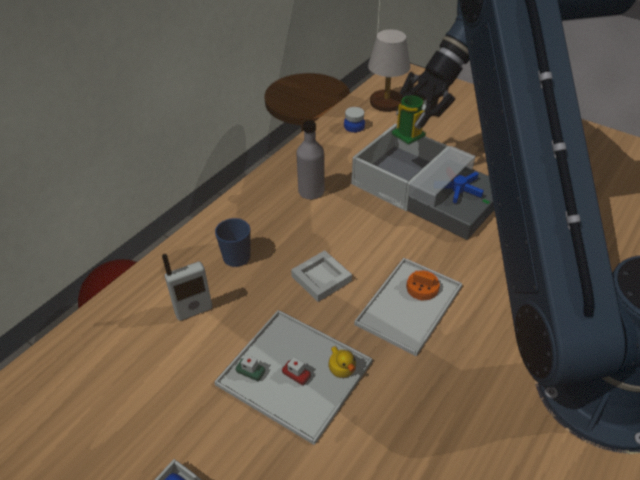

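```bash
python3 -m creep '-.001 -.002 -.002 -8.2 2.4 0 .03;-.002 -.004 -.003 -16.3 4.8 0 .03;-.003 -.006 -.004 -24.5 7.2 0 .03;-.003 -.008 -.005 -32.6 9.7 0 .03;-.003 -.009 -.005 -40.8 12.1 0 .03'
python3 -m creep '-.001 -.002 .001 -8.2 2.4 0 .03;-.002 -.004 .002 -16.3 4.8 0 .03;-.003 -.006 .003 -24.5 7.2 0 .03;-.003 -.008 .004 -32.6 9.7 0 .03;-.003 -.009 .004 -40.8 12.1 0 .03'
python3 -m creep '0 0 0 0 0 0 .03;0 0 -.015 0 0 0 .03;0 0 -.03 0 0 0 .03;0 0 -.045 0 0 0 .03;0 0 -.045 0 0 0 .03'
python3 -c "
from h import *
c=camera('top');cv2.imwrite('pics/pour1.png',cv2.resize(c['color'][120:400,340:620,::-1],(560,560)))
s=state();print(s['t'],np.round(s['tcp_pos'],1),np.round(s['qpos'],1),s['finger_gap'])"
```

```text
t: 14.6
tcp_pos: [614.0, -324.9, 163.0]
orientation: [[-0.284, -0.959, 0.012], [-0.958, 0.285, 0.036], [-0.038, -0.002, -0.999]]
force: [-0.6, 0.8, -2.3]
finger_gap: 55.6
finger_force: 64.1
t: 15.1
tcp_pos: [611.4, -332.9, 167.3]
orientation: [[-0.217, -0.959, -0.182], [-0.731, 0.283, -0.621], [0.647, -0.002, -0.762]]
force: [-0.8, -0.9, -2.2]
finger_gap: 55.3
finger_force: 64.1
t: 15.6
tcp_pos: [609.7, -333.4, 119.0]
orientation: [[-0.216, -0.959, -0.186], [-0.736, 0.285, -0.614], [0.641, 0.004, -0.767]]
force: [0.2, -0.0, -2.0]
finger_gap: 55.3
finger_force: 64.1
15.65 [ 610.2 -333.7  120.4] [-12.3  35.4   6.8  65.1 -39.8 -84.5] 55.15227965135993
```

View pics/pour1.png

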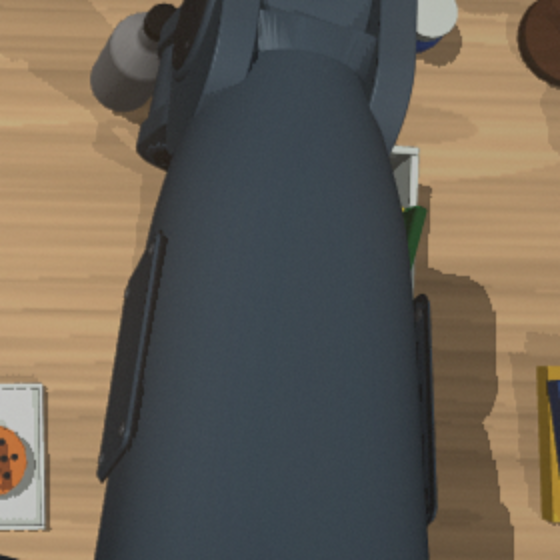

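```bash
python3 -m creep '-.01 0 0 0 0 5 .03;-.02 0 0 0 0 10 .03;-.02 0 0 0 0 15 .03;-.02 0 0 0 0 16.5 .03;-.02 0 0 0 0 16.5 .03'
python3 -c "
from h import *
c=camera('side');save(c,'pour2')
s=state();print(s['t'],np.round(s['tcp_pos'],1),np.round(s['orientation'],2).tolist(),np.round(s['qpos'],1),s['finger_gap'])"
```

```text
t: 16.15
tcp_pos: [590.5, -333.8, 122.9]
orientation: [[-0.001, -1.0, 0.001], [-0.766, 0.0, -0.643], [0.643, -0.001, -0.766]]
force: [1.0, -0.1, -1.8]
finger_gap: 55.4
finger_force: 64.3
16.2 [ 591.  -333.8  122.7] [[-0.0, -1.0, 0.0], [-0.77, 0.0, -0.64], [0.64, -0.0, -0.77]] [ -13.    25.7  -11.1   42.5  -38.8 -106.7] 54.96939305362585
```

View pics/pour2.png

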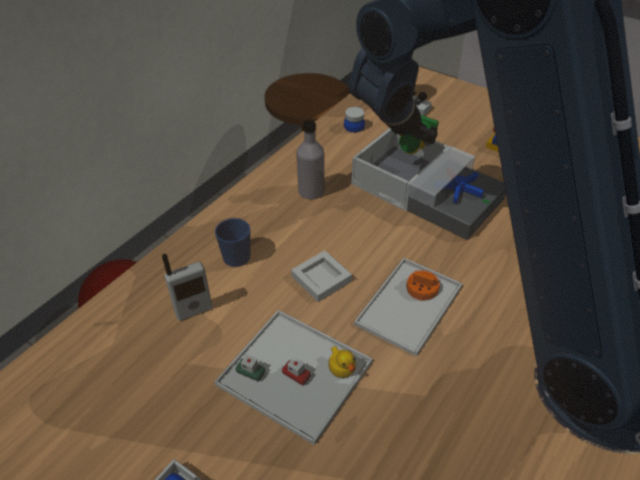

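```bash
python3 -m creep '0 -.001 -.003 -5 0 0 .03;0 -.002 -.006 -10 0 0 .03;0 -.003 -.009 -15 0 0 .03;0 -.004 -.012 -20 0 0 .03;0 -.005 -.013 -25 0 0 .03'
python3 -m creep '0 0 0 0 0 0 .03;0 0 0 0 0 0 .03;0 0 0 0 0 0 .03;0 0 0 -5 0 0 .03;0 0 0 -5 0 0 .03'
python3 -m creep '0 0 0 4 0 0 .03;0 0 0 0 0 0 .03;0 0 0 4 0 0 .03;0 0 0 0 0 0 .03;0 0 0 0 0 0 .03'
python3 - <<'E'
from h import *
c=camera('side');cv2.imwrite('pics/pour3.png',cv2.resize(c['color'][80:240,320:520,::-1],(800,600)))
s=state();print(s['t'],np.round(s['tcp_pos'],1),np.round(s['orientation'],2).tolist(),np.round(s['qpos'],1),s['finger_gap'])
for i in range(1,5): print(i,[(np.round(d['xyz']).tolist(),round(d['conf'],2)) for d in find_in('side','bead%d'%i)[:4]])
E
```

```text
t: 16.7
tcp_pos: [592.0, -338.4, 108.5]
orientation: [[-0.001, -1.0, -0.0], [-0.419, 0.0, -0.908], [0.908, -0.001, -0.419]]
force: [0.6, -0.7, -2.5]
finger_gap: 55.0
finger_force: 64.2
t: 17.2
tcp_pos: [590.7, -338.5, 107.8]
orientation: [[0.001, -1.0, -0.001], [-0.341, 0.0, -0.94], [0.94, 0.001, -0.341]]
force: [-0.7, -0.4, -2.7]
finger_gap: 55.7
finger_force: 64.4
t: 17.7
tcp_pos: [590.9, -338.6, 108.2]
orientation: [[0.001, -1.0, -0.001], [-0.343, 0.0, -0.939], [0.939, 0.001, -0.343]]
force: [-0.3, -1.1, -2.7]
finger_gap: 55.0
finger_force: 64.4
17.75 [ 590.8 -338.5  108.1] [[0.0, -1.0, -0.0], [-0.34, 0.0, -0.94], [0.94, 0.0, -0.34]] [  -4.9   34.5  -22.3   20.2  -69.3 -103.9] 55.02263676396204
1 []
2 []
3 []
4 []
```

View pics/pour3.png

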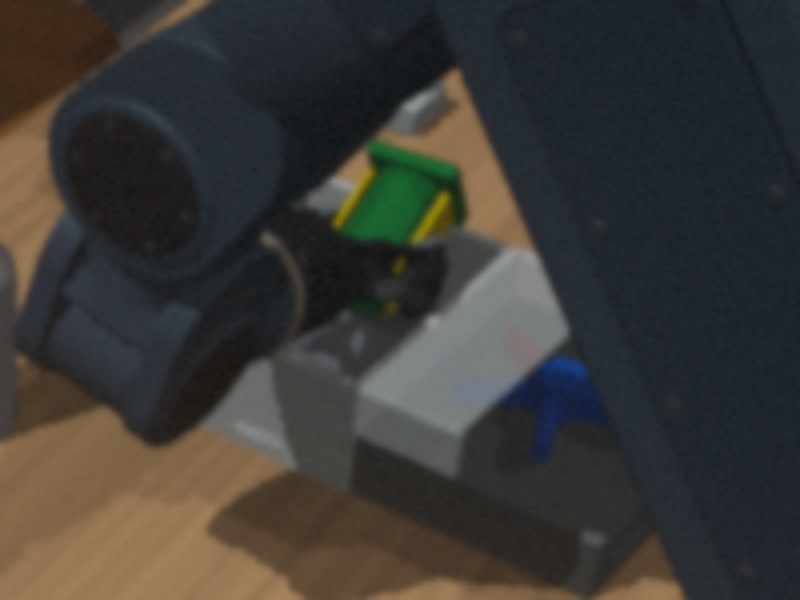

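```bash
python3 -m creep '0 .001 .015 6 0 0 .03;0 .002 .03 12 0 0 .03;0 .003 .045 18 0 0 .03;0 .004 .06 24 0 0 .03;0 .005 .075 30 0 0 .03'
python3 -m creep '0 .002 0 8.5 0 0 .03;0 .004 0 17 0 0 .03;0 .006 0 25.5 0 0 .03;0 .008 0 34 0 0 .03;0 .01 0 42.5 0 0 .03'
python3 -m creep '0 .002 0 8.5 0 0 .03;0 .004 0 17 0 0 .03;0 .006 0 25.5 0 0 .03;0 .008 0 34 0 0 .03;0 .01 0 42.5 0 0 .03'
python3 -m creep '-.07 .14 0 0 0 0 .03;-.07 .14 0 0 0 0 .03;-.07 .14 0 0 0 0 .03;-.07 .14 0 0 0 0 .03;-.07 .14 0 0 0 0 .03'
python3 - <<'E'
from h import *
s=state();print(s['t'],np.round(s['tcp_pos'],1),np.round(s['orientation'],2).tolist(),np.round(s['qpos'],1),s['finger_gap'])
c=camera('side');a=cv2.resize(c['color'][110:250,340:510,::-1],(400,329))
for n in('side','top'):
  if n=='top': c=camera('top')
  for i in range(1,5): print(n,i,[(np.round(d['xyz']).tolist(),round(d['conf'],2)) for d in find_in(n,'bead%d'%i)[:4]])
b=cv2.resize(c['color'][180:330,380:560,::-1],(400,333)); cv2.imwrite('pics/basin.png',np.hstack([a[:329],b[:329]]))
E
```

```text
t: 18.45
tcp_pos: [590.8, -332.8, 185.0]
orientation: [[0.0, -1.0, 0.001], [-0.769, -0.001, -0.64], [0.64, -0.001, -0.769]]
force: [0.8, -0.9, -3.1]
finger_gap: 55.1
finger_force: 64.3
t: 18.95
tcp_pos: [591.3, -323.3, 185.7]
orientation: [[0.0, -1.0, 0.003], [-0.999, -0.0, 0.048], [-0.048, -0.003, -0.999]]
force: [0.2, -0.2, -2.4]
finger_gap: 55.3
finger_force: 64.3
t: 19.45
tcp_pos: [591.1, -314.2, 185.1]
orientation: [[0.001, -1.0, 0.003], [-0.705, 0.001, 0.709], [-0.709, -0.003, -0.705]]
force: [-0.0, 0.6, -1.8]
finger_gap: 55.2
finger_force: 64.3
t: 19.95
tcp_pos: [519.3, -170.6, 184.5]
orientation: [[0.001, -1.0, -0.002], [-0.707, -0.002, 0.707], [-0.707, 0.001, -0.707]]
force: [0.5, 0.1, -0.7]
finger_gap: 55.1
finger_force: 64.5
19.95 [ 519.3 -170.6  184.5] [[0.0, -1.0, -0.0], [-0.71, -0.0, 0.71], [-0.71, 0.0, -0.71]] [ -36.7   37.1   14.2   98.1   34.4 -136.6] 55.10193363005219
side 1 []
side 2 []
side 3 []
side 4 []
top 1 []
top 2 []
top 3 []
top 4 []
```

View pics/basin.png

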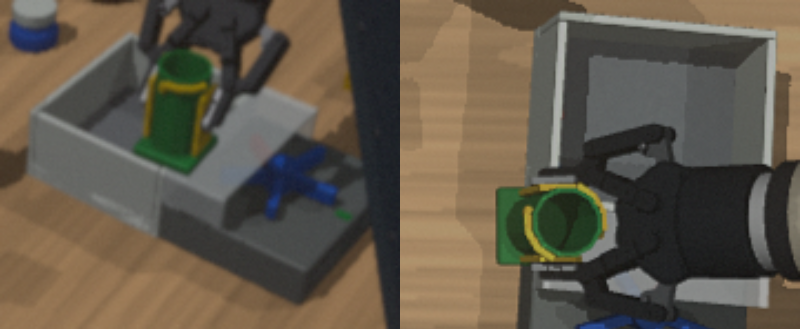

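```bash
python3 -m creep '-.063 .138 -.03 0 0 0 .03;-.063 .138 -.03 0 0 0 .03;-.063 .138 -.03 0 0 0 .03;-.063 .138 -.03 0 0 0 .03;-.063 .138 -.03 0 0 0 .03'
python3 -m creep '-.063 .138 -.03 0 0 0 .03;-.063 .138 -.03 0 0 0 .03;-.063 .138 -.03 0 0 0 .03;-.063 .138 -.03 0 0 0 .03;-.063 .138 -.03 0 0 0 .03'
python3 - <<'E'
from h import *
s=state();print(s['t'],np.round(s['tcp_pos'],1),np.round(s['qpos'],1),s['finger_gap'])
c=camera('side');a=cv2.resize(c['color'][100:240,330:510,::-1],(400,311))
b=cv2.resize(c['color'][200:380,310:510,::-1],(400,360))
for n in('side','top'):
  if n=='top': c=camera('top')
  for i in range(1,5): print(n,i,[(np.round(d['xyz']).tolist(),round(d['conf'],2)) for d in find_in(n,'bead%d'%i)[:4]])
e=cv2.resize(c['color'][180:330,430:560,::-1],(400,461)); d=cv2.resize(c['color'][290:400,240:380,::-1],(400,210))
cv2.imwrite('pics/basin2.png',np.hstack([np.vstack([a,b]),np.vstack([e,d])]))
E
```

```text
t: 20.95
tcp_pos: [457.2, -34.3, 153.6]
orientation: [[0.001, -1.0, -0.002], [-0.708, -0.002, 0.707], [-0.707, 0.0, -0.708]]
force: [-0.6, -0.0, -1.7]
finger_gap: 54.9
finger_force: 64.6
t: 21.45
tcp_pos: [395.6, 102.6, 123.7]
orientation: [[0.003, -1.0, -0.0], [-0.708, -0.002, 0.706], [-0.706, -0.002, -0.708]]
force: [0.4, -0.6, -0.9]
finger_gap: 55.3
finger_force: 64.9
21.45 [395.6 102.6 123.7] [ -16.1   16.   -30.5   58.9   42.7 -112.3] 55.344299589128
side 1 []
side 2 []
side 3 []
side 4 []
top 1 []
top 2 []
top 3 []
top 4 []
```

View pics/basin2.png

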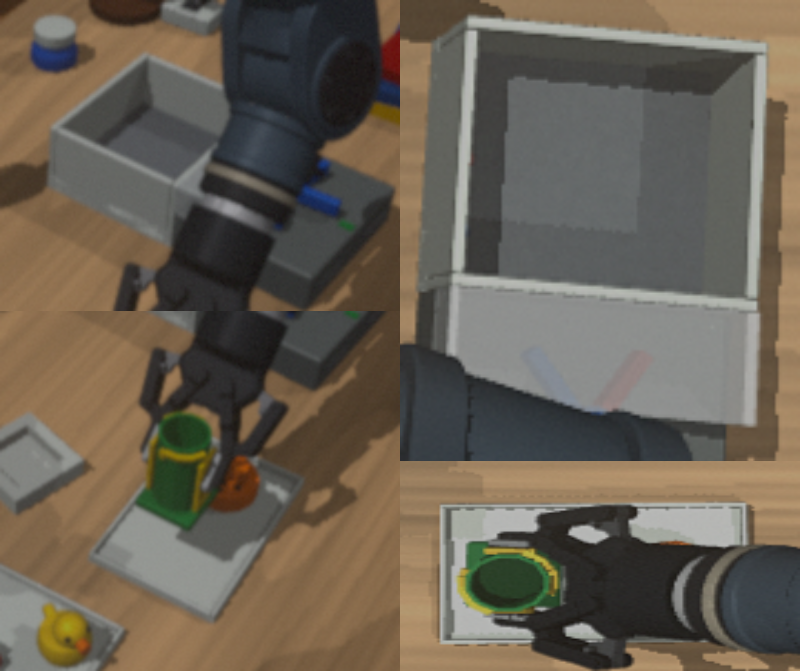

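```bash
python3 - <<'E'
from h import *
c=camera('top'); hsv=cv2.cvtColor(c['color'],cv2.COLOR_RGB2HSV)
def cols(u0,u1,v0,v1):
    for v in range(v0,v1):
        for u in range(u0,u1):
            h,s,x=hsv[v,u]
            if s>110 and x>50: yield u,v,h,s,x
print([tuple(map(int,t)) for t in cols(444,546,192,272)][:60])
m=hsv[315:350,255:300]; hh=m[...,0][m[...,1]>90]; print(np.bincount(hh//10,minlength=18))
print([ray(c,452.6,231,z).round() for z in (28,85)])
E
```

```text
[]
[  0   0 108  11  13  99 161   0   0   0   0   0   0   0   0   0   0   0]
[array([ 627., -240.,   28.]), array([ 619., -224.,   85.])]
```

```bash
python3 - <<'E'
from h import *
c=camera('top'); im=c['color']
a=cv2.resize(im[190:280,436:476,::-1],(266,600),interpolation=cv2.INTER_NEAREST)
b=cv2.resize(im[305:365,245:305,::-1],(500,500),interpolation=cv2.INTER_NEAREST)
o=np.zeros((600,766,3),np.uint8); o[:,:266]=a; o[:500,266:]=b; cv2.imwrite('pics/z.png',o)
q=camera('side')['color']; hs=cv2.cvtColor(q,cv2.COLOR_RGB2HSV)
E
```

```text
(no output)
```

View pics/z.png

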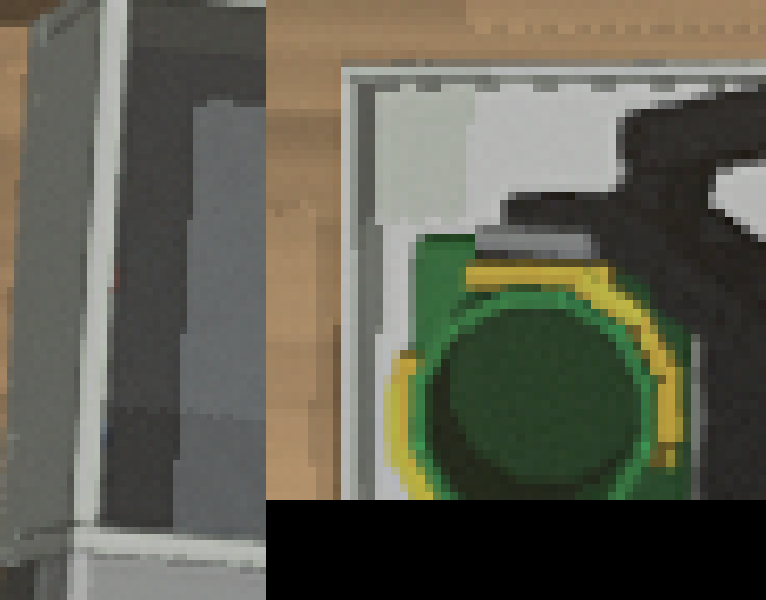

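```bash
python3 -m creep '-.002 .003 -.03 0 0 0 .03;-.002 .003 -.055 0 0 0 .03;-.002 .003 -.07 0 0 0 .03;-.002 .003 -.077 0 0 0 .03;-.002 .003 -.079 0 0 0 .03'
python3 -m creep '0 0 0 0 0 0 .03;0 0 0 0 0 0 .03;0 0 -.001 0 0 0 .03;0 0 -.001 0 0 0 .03;0 0 -.001 0 0 0 .03'
```

```text
t: 22.6
tcp_pos: [392.8, 105.7, 43.9]
orientation: [[-0.0, -1.0, -0.001], [-0.708, -0.001, 0.707], [-0.707, 0.001, -0.708]]
force: [0.9, 0.2, -2.0]
finger_gap: 55.3
finger_force: 65.2
t: 23.1
tcp_pos: [393.2, 105.5, 43.5]
orientation: [[0.001, -1.0, 0.0], [-0.708, -0.001, 0.706], [-0.706, -0.001, -0.708]]
force: [-0.6, 0.5, -1.0]
finger_gap: 55.7
finger_force: 65.1
```

```bash
python3 -m creep '0 0 -.001 0 0 0 .03;0 0 -.0015 0 0 0 .03;0 0 -.002 0 0 0 .03;0 0 -.002 0 0 0 .03;0 0 -.002 0 0 0 .03'
python3 -m creep '0 0 0 0 0 0 .07;0 0 0 0 0 0 .08;0 0 0 0 0 0 .08;0 0 0 0 0 0 .08;0 0 0 0 0 0 .08'
python3 -m creep '0 -.02 .02 0 0 0 .08;0 -.05 .05 0 0 0 .08;0 -.08 .08 0 0 0 .08;0 -.1 .11 0 0 0 .08;0 -.1 .16 0 0 0 .05'
python3 - <<'E'
from h import *
s=state();print(s['t'],np.round(s['tcp_pos'],1),np.round(s['qpos'],1))
c=camera('top')
for l in('shaker','boat1','boat3'): print(l,[(np.round(d['xyz']).tolist(),round(d['conf'],2)) for d in find_in('top',l)[:2]])
for r in silhouettes('top','boat1')[:2]:
    ys,xs=np.nonzero(r['region']); P=np.array([ray(c,u,v,22)[:2] for u,v in zip(xs,ys)],np.float32); print(cv2.minAreaRect(P))
E
```

```text
t: 23.6
tcp_pos: [393.4, 105.7, 43.4]
orientation: [[-0.001, -1.0, 0.002], [-0.706, 0.002, 0.708], [-0.708, -0.001, -0.706]]
force: [-6.0, -15.3, 31.0]
finger_gap: 55.4
finger_force: 69.1
t: 24.1
tcp_pos: [392.9, 105.6, 41.2]
orientation: [[0.001, -1.0, -0.001], [-0.708, -0.001, 0.706], [-0.706, 0.0, -0.708]]
force: [-0.1, -0.2, -1.2]
finger_gap: 80.2
finger_force: 0.0
t: 24.6
tcp_pos: [392.9, 3.8, 201.2]
orientation: [[-0.003, -1.0, -0.001], [-0.707, 0.001, 0.707], [-0.707, 0.002, -0.707]]
force: [0.8, -0.2, -0.3]
finger_gap: 67.2
finger_force: 0.0
24.6 [392.9   3.8 201.2] [ -28.5   16.7  -17.2   81.6   38.4 -127.3]
shaker [([394.0, 94.0, 19.0], 0.58), ([569.0, -297.0, 46.0], 0.52)]
boat1 [([477.0, 302.0, 22.0], 0.9), ([551.0, 348.0, 22.0], 0.9)]
boat3 [([477.0, 302.0, 22.0], 0.9), ([551.0, 348.0, 22.0], 0.9)]
((481.21875, 306.3756408691406), (53.97926712036133, 30.76857566833496), 2.813896894454956)
```

```bash
python3 -m creep '.04 .1 0 -42.5 0 0 .05;.04 .1 0 -42.5 0 0 .05;.04 .1 0 -42.5 0 0 .05;.04 .1 0 -42.5 0 0 .05;.04 .1 0 -42.5 0 0 .05' 40
python3 -m creep '.046 .202 0 -2.5 0 0 .05;.046 .202 0 -2.5 0 0 .05;.046 .202 0 -2.5 0 0 .05;.046 .202 0 -2.5 0 0 .05;.046 .202 0 -2.5 0 0 .05'
python3 -m creep '0 0 0 0 0 -43 .05;0 0 0 0 0 -43 .05;0 0 0 0 0 -43 .05;0 0 0 0 0 -43 .05;0 0 0 0 0 -43 .05'
python3 -m creep '0 0 -.1 0 0 -43 .05;0 0 -.1 0 0 -43 .05;0 0 -.1 0 0 -43 .05;0 0 -.1 0 0 -43 .05;0 0 -.1 0 0 -43 .05'
python3 - <<'E'
from h import *
c=camera('side')
for l in('boat1',): print(l,[(np.round(d['xyz']).tolist(),round(d['conf'],2)) for d in find_in('side',l)[:3]])
E
```

```text
t: 25.35
tcp_pos: [432.8, 106.4, 201.1]
orientation: [[0.002, -1.0, 0.0], [-0.996, -0.002, 0.092], [-0.092, -0.0, -0.996]]
force: [-0.1, -0.3, -1.9]
finger_gap: 50.0
finger_force: 0.0
t: 25.85
tcp_pos: [478.8, 312.4, 198.7]
orientation: [[0.005, -1.0, -0.004], [-0.999, -0.006, 0.054], [-0.054, 0.004, -0.999]]
force: [-0.1, -0.4, -0.5]
finger_gap: 49.8
finger_force: 0.0
t: 26.35
tcp_pos: [478.1, 306.9, 199.5]
orientation: [[-0.684, -0.728, 0.034], [-0.727, 0.685, 0.039], [-0.051, 0.002, -0.999]]
force: [0.2, -0.4, 0.9]
finger_gap: 50.0
finger_force: 0.0
t: 26.85
tcp_pos: [477.6, 306.5, 99.1]
orientation: [[-0.997, -0.066, 0.051], [-0.066, 0.998, 0.003], [-0.051, -0.0, -0.999]]
force: [0.4, 1.1, -0.1]
finger_gap: 50.1
finger_force: 0.0
boat1 [([546.0, 354.0, 20.0], 0.79), ([473.0, 313.0, 23.0], 0.76)]
```

```bash
python3 -m creep '.001 0 -.04 0 2.9 0 .05;.001 0 -.07 0 2.9 0 .05;.001 0 -.085 0 2.9 0 .05;.001 0 -.09 0 2.9 0 .05;.001 0 -.09 0 2.9 0 .05'
python3 -m creep '0 0 0 0 0 0 .01;0 0 0 0 0 0 .01;0 0 0 0 0 0 .01;0 0 0 0 0 0 .01;0 0 0 0 0 0 .01'
python3 -m creep '0 0 .05 0 0 0 .01;0 0 .1 0 0 0 .01;0 0 .15 0 0 0 .01;0 0 .15 0 0 0 .01;0 0 .15 0 0 0 .01'
```

```text
t: 27.45
tcp_pos: [479.3, 307.0, 10.4]
orientation: [[-0.997, -0.074, 0.002], [-0.074, 0.997, 0.005], [-0.002, 0.004, -1.0]]
force: [-0.2, -0.5, 0.1]
finger_gap: 50.2
finger_force: 0.0
t: 27.95
tcp_pos: [480.7, 308.0, 12.5]
orientation: [[-0.997, -0.072, 0.005], [-0.072, 0.997, 0.007], [-0.006, 0.006, -1.0]]
force: [-0.7, -0.3, 7.3]
finger_gap: 27.0
finger_force: 39.1
t: 28.45
tcp_pos: [480.7, 308.0, 163.0]
orientation: [[-0.997, -0.072, 0.006], [-0.072, 0.997, 0.007], [-0.007, 0.007, -1.0]]
force: [0.5, 0.6, -2.0]
finger_gap: 26.9
finger_force: 38.9
```

```bash
for i in 1; do
python3 -m creep '.05 -.211 0 0 0 0 .01;.05 -.211 0 0 0 0 .01;.05 -.211 0 0 0 0 .01;.05 -.211 0 0 0 0 .01;.05 -.211 0 0 0 0 .01'
python3 -m creep '.05 -.211 0 0 0 0 .01;.05 -.211 0 0 0 0 .01;.05 -.211 0 0 0 0 .01;.05 -.211 0 0 0 0 .01;.05 -.211 0 0 0 0 .01'
python3 -m creep '.05 -.211 0 0 0 0 .01;.05 -.211 0 0 0 0 .01;.05 -.211 0 0 0 0 .01;.05 -.211 0 0 0 0 .01;.05 -.211 0 0 0 0 .01'
done | grep -E 'tcp|gap'
python3 -m creep '0 0 -.03 0 0 0 .01;0 0 -.07 0 0 0 .01;0 0 -.1 0 0 0 .01;0 0 -.12 0 0 0 .01;0 0 -.128 0 0 0 .01'
python3 -m creep '0 0 0 0 0 0 .01;0 0 0 0 0 0 .05;0 0 0 0 0 0 .05;0 0 0 0 0 0 .05;0 0 .03 0 0 0 .05'
python3 -m creep '0 0 .05 0 0 0 .05;0 0 .1 0 0 0 .05;0 0 .12 0 0 0 .05;0 0 .12 0 0 0 .05;0 0 .12 0 0 0 .05'
```

```text
tcp_pos: [529.5, 92.6, 159.7]
finger_gap: 26.7
tcp_pos: [579.7, -118.4, 159.4]
finger_gap: 27.0
tcp_pos: [629.7, -329.1, 158.8]
finger_gap: 26.7
t: 30.45
tcp_pos: [627.9, -323.7, 29.2]
orientation: [[-0.997, -0.072, -0.002], [-0.072, 0.997, 0.009], [0.001, 0.009, -1.0]]
force: [0.1, 0.7, -0.4]
finger_gap: 26.9
finger_force: 39.0
t: 30.95
tcp_pos: [628.1, -324.4, 60.5]
orientation: [[-0.997, -0.072, -0.002], [-0.072, 0.997, 0.008], [0.001, 0.008, -1.0]]
force: [-0.3, -0.1, -1.6]
finger_gap: 50.1
finger_force: 0.0
t: 31.45
tcp_pos: [630.1, -325.5, 183.8]
orientation: [[-0.997, -0.072, 0.005], [-0.072, 0.997, 0.005], [-0.005, 0.005, -1.0]]
force: [0.1, -1.8, 0.5]
finger_gap: 50.1
finger_force: 0.0
```

```bash
(python3 -m creep '-.026 .225 0 0 0 8 .05;-.026 .225 0 0 0 8 .05;-.026 .225 0 0 0 8 .05;-.026 .225 0 0 0 8 .05;-.026 .225 0 0 0 8 .05'
python3 -m creep '-.026 .225 0 0 0 0 .05;-.026 .225 0 0 0 0 .05;-.026 .225 0 0 0 0 .05;-.026 .225 0 0 0 0 .05;-.026 .225 0 0 0 0 .05')| grep -E 'tcp|gap'
python3 - <<'E'
from h import *
c=camera('top'); cv2.imwrite('pics/g.png',np.hstack([cv2.resize(c['color'][235:365,110:240,::-1],(400,400)),cv2.resize(c['color'][180:330,430:560,::-1],(347,400))]))
print([(np.round(d['xyz']).tolist(),round(d['conf'],2)) for d in find_in('top','boat3')[:3]])
for r in silhouettes('top','boat3')[:2]:
    ys,xs=np.nonzero(r['region']); P=np.array([ray(c,u,v,22)[:2] for u,v in zip(xs,ys)],np.float32); print(np.round(np.hstack([np.ravel(a) for a in cv2.minAreaRect(P)]),1))
E
```

```text
tcp_pos: [602.2, -96.9, 181.7]
finger_gap: 50.0
tcp_pos: [576.3, 127.8, 181.6]
finger_gap: 50.1
[([549.0, 353.0, 32.0], 0.71), ([626.0, -322.0, 37.0], 0.61)]
[ 631.7 -328.    35.8   52.5   89.4]
[554.1 354.8  50.3  21.2  12.4]
```

View pics/g.png

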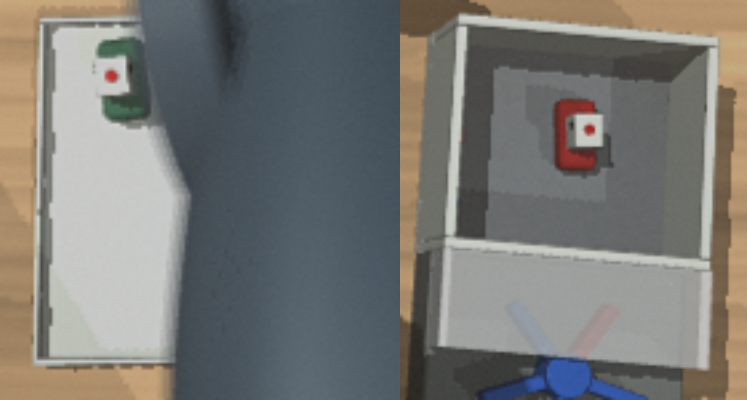

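```bash
(python3 -m creep '-.024 .222 -.05 0 0 0 .05;-.024 .222 -.05 0 0 0 .05;-.024 .222 -.05 0 0 0 .05;-.024 .222 -.05 0 0 0 .05;-.024 .222 -.05 0 0 0 .05'
python3 -m creep '0 0 -.05 0 0 0 .05;0 0 -.08 0 0 0 .05;0 0 -.1 0 0 0 .05;0 0 -.115 0 0 0 .05;0 0 -.12 0 0 0 .05'
python3 -m creep '0 0 0 0 0 0 .05;0 0 0 0 0 0 .01;0 0 0 0 0 0 .01;0 0 0 0 0 0 .01;0 0 0 0 0 0 .01'
python3 -m creep '0 0 .05 0 0 0 .01;0 0 .1 0 0 0 .01;0 0 .15 0 0 0 .01;0 0 .15 0 0 0 .01;0 0 .15 0 0 0 .01')| grep -Ev 'force:'
```

```text
t: 33.1
tcp_pos: [553.2, 347.9, 131.1]
orientation: [[-0.978, -0.21, 0.001], [-0.21, 0.978, 0.005], [-0.002, 0.005, -1.0]]
finger_gap: 50.0
t: 33.6
tcp_pos: [553.1, 344.2, 10.4]
orientation: [[-0.978, -0.208, -0.001], [-0.208, 0.978, 0.003], [0.0, 0.003, -1.0]]
finger_gap: 49.9
t: 34.1
tcp_pos: [554.7, 346.7, 14.4]
orientation: [[-0.978, -0.21, 0.004], [-0.21, 0.978, 0.007], [-0.006, 0.006, -1.0]]
finger_gap: 26.8
t: 34.6
tcp_pos: [554.5, 347.0, 164.9]
orientation: [[-0.978, -0.21, 0.005], [-0.21, 0.978, 0.008], [-0.007, 0.006, -1.0]]
finger_gap: 26.7
```

```bash
(python3 -m creep '.008 -.232 0 0 0 0 .01;.008 -.232 0 0 0 0 .01;.008 -.232 0 0 0 0 .01;.008 -.232 0 0 0 0 .01;.008 -.232 0 0 0 0 .01'
python3 -m creep '.008 -.232 0 0 0 0 .01;.008 -.232 0 0 0 0 .01;.008 -.232 0 0 0 0 .01;.008 -.232 0 0 0 0 .01;.008 -.232 0 0 0 0 .01'
python3 -m creep '.008 -.232 0 0 0 0 .01;.008 -.232 0 0 0 0 .01;.008 -.232 0 0 0 0 .01;.008 -.232 0 0 0 0 .01;.008 -.232 0 0 0 0 .01'
python3 -m creep '0 0 0 0 0 0 .01;0 0 -.04 0 0 0 .01;0 0 -.08 0 0 0 .01;0 0 -.11 0 0 0 .01;0 0 -.124 0 0 0 .01'
python3 -m creep '0 0 0 0 0 0 .01;0 0 0 0 0 0 .034;0 0 0 0 0 0 .034;0 0 0 0 0 0 .034;0 0 0 0 0 0 .034'
python3 -m creep '0 0 .05 0 0 0 .034;0 0 .1 0 0 0 .034;0 0 .13 0 0 0 0;0 0 .13 0 0 0 0;0 0 .13 0 0 0 0')| grep -Ev 'orient|finger_force'
```

```text
t: 35.1
tcp_pos: [560.5, 111.5, 161.5]
force: [0.2, 0.9, -0.6]
finger_gap: 26.5
t: 35.6
tcp_pos: [568.7, -120.3, 161.4]
force: [0.5, -0.4, -0.7]
finger_gap: 26.9
t: 36.1
tcp_pos: [576.7, -352.3, 160.9]
force: [0.2, -0.5, -0.5]
finger_gap: 26.4
t: 36.6
tcp_pos: [575.7, -346.6, 35.0]
force: [1.0, 21.6, 20.3]
finger_gap: 26.3
t: 37.1
tcp_pos: [578.3, -349.7, 39.8]
force: [-0.1, -0.5, -0.3]
finger_gap: 33.9
t: 37.6
tcp_pos: [578.3, -349.8, 170.1]
force: [0.0, -0.2, 0.0]
finger_gap: -0.0
```

```bash
(python3 -m creep '-.164 .024 -.02 0 0 -12 0;-.164 .024 -.02 0 0 -12 0;-.164 .024 -.02 0 0 -12 0;-.164 .024 -.02 0 0 -12 0;-.164 .024 -.02 0 0 -12 0')| grep -Ev 'orient|finger_force'
python3 - <<'E'
from h import *
s=state(); print(np.round(s['tcp_pos'],1), np.round(s['orientation'],2).tolist())
for n in('top','side'):
    c=camera(n); print(n,[(np.round(d['xyz']).tolist(),round(d['conf'],2)) for d in find_in(n,'boat3')[:4]],[(np.round(d['xyz']).tolist(),round(d['conf'],2)) for d in find_in(n,'timer')[:1]])
    for r in silhouettes(n,'boat3')[:2]:
        ys,xs=np.nonzero(r['region']); print(len(xs),xs.mean(),ys.mean(), c['color'][r['region']].mean(0).round(), r['conf'])
    if n=='top':
        im=c['color'].astype(int); g=(im[...,1]>im[...,0]*1.3)&(im[...,1]>im[...,2]*1.15); g[:,:440]=0; g[:,550:]=0; g[:190]=0; g[330:]=0
        ys,xs=np.nonzero(g); print(len(xs), ray(c,xs.mean(),ys.mean(),38) if len(xs) else 0, xs.min(),xs.max(),ys.min(),ys.max())
E
```

```text
t: 38.1
tcp_pos: [410.6, -324.2, 148.0]
force: [-0.2, 0.9, 0.1]
finger_gap: 0.2
[ 410.6 -324.2  148. ] [[-1.0, -0.0, 0.0], [0.0, 1.0, 0.01], [-0.0, 0.01, -1.0]]
top [([577.0, -337.0, 38.0], 0.83), ([627.0, -324.0, 40.0], 0.8)] [([446.0, -291.0, 73.0], 0.92)]
457 505.9715536105033 256.47045951859957 [77. 86. 78.] 0.93
439 495.76537585421414 230.24373576309796 [106.  72.  68.] 0.91
193 [ 580.1611473  -337.31831306   38.        ] 497 515 243 269
side [([625.0, -314.0, 36.0], 0.84), ([581.0, -332.0, 43.0], 0.53), ([383.0, -5.0, 24.0], 0.42)] [([446.0, -294.0, 72.0], 0.74)]
250 399.064 162.888 [94. 63. 60.] 0.62
196 417.8724489795918 164.58163265306123 [80. 86. 81.] 0.49
```

```bash
python3 -m creep '.002 -.001 -.02 0 0 0 0;.002 -.001 -.04 0 0 0 0;.002 -.001 -.06 0 0 0 0;.002 -.001 -.075 0 0 0 0;.002 -.001 -.089 0 0 0 0'| grep -Ev 'orient|finger_force'
python3 -m creep '0 0 0 0 0 0 0;0 0 0 0 0 0 0;0 0 0 0 0 0 0;0 0 0 0 0 0 0;0 0 0 0 0 0 0'| grep -Ev 'orient|finger_force'
```

```text
t: 39.0
tcp_pos: [416.3, -326.3, 59.2]
force: [0.0, -0.1, -0.6]
finger_gap: -0.2
t: 39.5
tcp_pos: [416.3, -326.7, 60.9]
force: [0.3, 0.4, 0.4]
finger_gap: -0.1
```

```bash
(python3 -m creep '-.004 .006 0 0 0 0 0;-.008 .013 0 0 0 0 0;-.0095 .02 0 0 0 0 0;-.01 .0256 0 0 0 0 0;-.0084 .038 0 0 0 0 0'
python3 -m creep '.0015 .005 0 0 0 0 0;.0044 .012 0 0 0 0 0;.0075 .0165 0 0 0 0 0;.0105 .0205 0 0 0 0 0;.0174 .027 0 0 0 0 0')| grep -Ev 'orient|finger_force'
python3 -m creep '0 0 0 0 0 0 0;-.003 -.005 .02 0 0 0 0;-.003 -.005 .06 0 0 0 0;-.02 -.03 .1 0 0 0 0;-.027 -.065 .1 0 0 0 0'| grep -Ev 'orient|finger_force'
cat > tm.py <<'E'
from h import *
def timer(n='top',A=(454.5,-300)):
    c=camera(n); im=c['color'].astype(int); R,G,B=im[...,0],im[...,1],im[...,2]
    vv,uu=np.mgrid[0:480,0:640]
    # world coords at z=73
    o=np.array(c['origin']); d=np.stack([(uu-c['cx'])/c['fx'],-(vv-c['cy'])/c['fy'],-np.ones_like(uu)],-1)@np.array(c['orientation']).T
    W=o+d*((73-o[2])/d[...,2])[...,None]; x,y=W[...,0]-A[0],W[...,1]-A[1]; r=np.hypot(x,y); ann=(r>24)&(r<58)
    th=(-np.degrees(np.arctan2(y,x))-3.7)%360
    blue=ann&(B>R*1.5)&(B>60); red=ann&(R>G*1.25)&(R>B*1.25)
    bh=np.histogram(th[blue],bins=36,range=(0,360))[0]; rh=np.histogram(th[red],bins=36,range=(0,360))[0]
    print(n,'blue',[(i*10,int(k)) for i,k in enumerate(bh) if k>1],'red',[(i*10,int(k)) for i,k in enumerate(rh) if k>1])
    g=th[blue]
    for t in range(0,360,10):
        pass
    z=np.exp(1j*np.radians(g*5)).mean(); print('phase mod72 from blue', (np.degrees(np.angle(z))/5)%72, abs(z))
    zr=np.exp(1j*np.radians(th[red])).mean() if red.any() else 0; print('red', np.degrees(np.angle(zr))%360, abs(zr), int(red.sum()))
E
python3 -c "
from tm import *
timer('top'); timer('side')
s=state();print(np.round(s['tcp_pos'],1))"
```

```text
t: 40.0
tcp_pos: [407.6, -288.5, 60.5]
force: [0.8, -2.9, -0.8]
finger_gap: -0.1
t: 40.5
tcp_pos: [424.9, -261.1, 60.1]
force: [-1.7, -2.1, -0.2]
finger_gap: 0.1
t: 41.0
tcp_pos: [399.5, -327.2, 165.4]
force: [0.5, -0.7, -0.5]
finger_gap: -0.2
top blue [(160, 3), (170, 52), (180, 65), (190, 25), (240, 37), (250, 65), (260, 12)] red [(90, 28), (100, 70), (110, 14)]
phase mod72 from blue 38.020467592572956 0.8605394808105513
red 103.87788412223402 0.9960225820830965 112
side blue [(160, 2), (170, 23), (180, 29), (190, 30), (200, 25), (210, 13), (220, 7), (230, 4), (240, 22), (250, 25), (260, 7), (270, 2), (290, 3), (300, 4)] red [(90, 14), (100, 26), (110, 22), (120, 16), (130, 10), (140, 2)]
phase mod72 from blue 42.37703278937383 0.3949699647220463
red 113.42937872817056 0.9733184743097876 91
[ 398.4 -329.7  161.7]
```

```bash
python3 -m creep '0.008 .002 0 0 0 0 0;.018 .003 -.03 0 0 0 0;.018 .003 -.06 0 0 0 0;.018 .003 -.09 0 0 0 0;.018 .003 -.101 0 0 0 0'| grep -Ev 'orient|finger_force'
python3 -m creep '0 0 0 0 0 0 0;0 0 0 0 0 0 0;0 0 0 0 0 0 0;0 0 0 0 0 0 0;0 0 0 0 0 0 0'| grep -Ev 'orient|finger_force'
```

```text
t: 41.6
tcp_pos: [415.1, -320.8, 56.2]
force: [-0.1, 0.0, 0.2]
finger_gap: -0.2
t: 42.1
tcp_pos: [416.4, -323.8, 60.1]
force: [0.5, 0.6, 0.8]
finger_gap: -0.2
```

```bash
(python3 -m creep '-.004 .004 0 0 0 0 0;-.008 .01 0 0 0 0 0;-.0095 .017 0 0 0 0 0;-.01 .0226 0 0 0 0 0;-.0084 .035 0 0 0 0 0'
python3 -m creep '.0015 .005 0 0 0 0 0;.0044 .012 0 0 0 0 0;.0075 .0165 0 0 0 0 0;.0105 .0205 0 0 0 0 0;.0174 .027 0 0 0 0 0')| grep -Ev 'orient|finger_force'
python3 -m creep '0 0 0 0 0 0 0;-.003 -.005 .02 0 0 0 0;-.003 -.005 .06 0 0 0 0;-.02 -.03 .1 0 0 0 0;-.027 -.065 .1 0 0 0 0'| grep -Ev 'orient|finger_force'
python3 -m creep '0 -.1 .1 0 0 0 0;0 -.1 .1 0 0 0 0;0 -.1 .1 0 0 0 0;0 -.1 .1 0 0 0 0;0 -.1 .1 0 0 0 0'| grep tcp
python3 - <<'E'
from tm import *
timer('top'); timer('side')
c=camera('top'); im=c['color'].astype(int); R,G,B=im[...,0],im[...,1],im[...,2]
def world(mask,z):
    ys,xs=np.nonzero(mask); return np.array([ray(c,u,v,z) for u,v in zip(xs,ys)])[:,:2]
w=np.zeros((480,640),bool); w[270:370,430:550]=1
H=world(w&(B>R*1.5)&(B>60),73); 
red=world(w&(R>G*1.4)&(R>B*1.4),73); green=world(w&(G>R*1.3)&(G>B*1.15),50)
print('red mean',red.mean(0),len(red),'x range',red[:,0].min(),red[:,0].max(),'axis',np.linalg.svd(red-red.mean(0))[2][0],'green',green.mean(0),len(green))
a=cv2.resize(c['color'][280:375,430:550,::-1],(500,396)); cv2.imwrite('pics/timer.png',a)
for i in range(1,5): print(i,[(np.round(d['xyz']).tolist(),round(d['conf'],2)) for d in find_in('top','bead%d'%i)[:3]])
E
```

```text
t: 42.6
tcp_pos: [407.5, -288.5, 59.4]
force: [0.3, -3.4, 0.2]
finger_gap: -0.1
t: 43.1
tcp_pos: [424.9, -261.1, 59.1]
force: [-1.1, -3.1, -0.2]
finger_gap: -0.4
t: 43.6
tcp_pos: [399.5, -327.3, 164.3]
force: [1.5, -1.1, -0.7]
finger_gap: 0.1
tcp_pos: [398.1, -426.8, 259.0]
top blue [(90, 22), (100, 70), (110, 7), (240, 36), (250, 65), (260, 10)] red [(160, 4), (170, 64), (180, 71), (190, 26), (200, 2)]
phase mod72 from blue 34.4804945785447 0.8937894612228494
red 182.5026272087265 0.9912863458817194 167
side blue [(90, 10), (100, 26), (110, 21), (120, 8), (130, 3), (230, 4), (240, 23), (250, 25), (260, 7), (290, 3), (300, 3)] red [(160, 5), (170, 25), (180, 29), (190, 30), (200, 27), (210, 15), (220, 4)]
phase mod72 from blue 35.735870251321614 0.6615650982934836
red 192.99154232069935 0.9686415176269136 135
red mean [ 418.1523077  -296.14639728] 207 x range 396.2649597923597 441.59281976911797 axis [-0.99990899  0.01349131] green [ 383.10361624 -295.06987413] 54
1 [([576.0, -336.0, 35.0], 0.66), ([587.0, 85.0, 20.0], 0.25)]
2 [([576.0, -336.0, 35.0], 0.66), ([587.0, 85.0, 20.0], 0.25)]
3 [([576.0, -336.0, 35.0], 0.66), ([587.0, 85.0, 20.0], 0.25)]
4 [([576.0, -336.0, 35.0], 0.66), ([587.0, 85.0, 20.0], 0.25)]
```

```bash
cat > fit.py <<'E'
from h import *
from scipy.optimize import minimize
def box(c,A,ang,mask):
    a=np.radians(ang); e=np.array([np.cos(a),np.sin(a)]); n=np.array([-e[1],e[0]]); P=[]
    for r in(14,60):
        for s in(-5,5):
            for z in(55,73): q=A+r*e+s*n; P.append(proj(c,[q[0],q[1],z]))
    h=cv2.convexHull((np.array(P)*16).astype(np.float32)).astype(np.int32)
    cv2.fillConvexPoly(mask,h,1,shift=4)
def run(n):
    c=camera(n); im=c['color'].astype(int); R,G,B=im[...,0],im[...,1],im[...,2]
    red=(R>G*1.4)&(R>B*1.4); blue=(B>R*1.4)&(B>55); w=np.zeros((480,640),bool)
    u,v=proj(c,[454,-300,65]).astype(int); w[max(v-60,0):v+60,u-60:u+60]=1
    res=[]
    for name,m,offs,g0 in(('red',red&w,[0],178),):
        def cost(p):
            M=np.zeros((480,640),np.uint8); box(c,np.array(p[:2]),p[2],M)
            hub=np.zeros((480,640),np.uint8)
            M=M>0; return 1-(M&m).sum()/max((M|m).sum(),1)
        best=min(((cost((x,y,a)),x,y,a) for x in np.arange(449,460,1.5) for y in np.arange(-305,-294,1.) for a in np.arange(170,186,.5)),key=lambda t:t[0])
        print(n,name,m.sum(),np.round(best,2))
        top=sorted([(cost((best[1],best[2],a)),a) for a in np.arange(170,186,.5)])[:6]; print([ (round(k,3),a) for k,a in top])
    g=(G>R*1.3)&(G>B*1.15)&w; ys,xs=np.nonzero(g); gm=ray(c,xs.mean(),ys.mean(),50); d=gm[:2]-np.array(best[1:3]); print('mark',gm.round(1),'dir',np.degrees(np.arctan2(d[1],d[0])))
E
python3 -c "
from fit import *
run('top');run('side')"
```

```text
top red 206 [ 1.400e-01  4.565e+02 -3.000e+02  1.790e+02]
[(np.float64(0.138), np.float64(179.0)), (np.float64(0.156), np.float64(178.5)), (np.float64(0.192), np.float64(178.0)), (np.float64(0.205), np.float64(177.5)), (np.float64(0.22), np.float64(179.5)), (np.float64(0.22), np.float64(180.5))]
mark [ 484.8 -319.6   50. ] dir -34.66035237337895
side red 606 [   0.73  455.   -303.    173.5 ]
[(np.float64(0.732), np.float64(173.5)), (np.float64(0.732), np.float64(174.0)), (np.float64(0.733), np.float64(173.0)), (np.float64(0.733), np.float64(174.5)), (np.float64(0.734), np.float64(175.0)), (np.float64(0.734), np.float64(175.5))]
mark [ 509.1 -307.1   50. ] dir -4.303674793792543
```

View pics/timer.png

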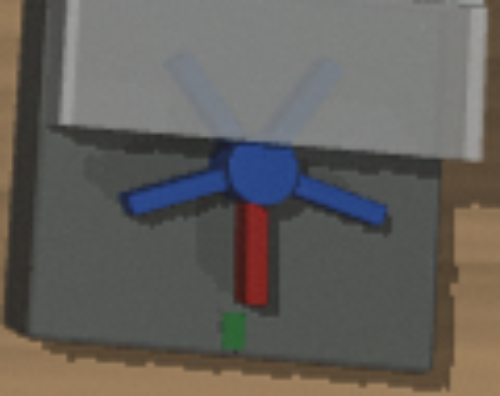

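```bash
(python3 -m creep '.022 .161 -.1 0 0 0 0;.022 .161 -.1 0 0 0 0;.022 .161 -.1 0 0 0 0;.022 .161 -.1 0 0 0 0;.022 .161 -.1 0 0 0 0'
python3 -m creep '0 0 0 0 0 0 0;0 0 0 0 0 0 0;0 0 0 0 0 0 0;0 0 0 0 0 0 0;0 0 0 0 0 0 0')| grep -Ev 'orient|finger_force'
```

```text
t: 45.05
tcp_pos: [418.3, -260.8, 156.8]
force: [-0.4, 0.4, -0.7]
finger_gap: 0.1
t: 45.55
tcp_pos: [420.0, -266.2, 159.5]
force: [-0.1, -0.8, -0.1]
finger_gap: -0.1
```

```bash
(python3 -m creep '0 0 -.03 0 0 0 0;0 0 -.06 0 0 0 0;0 0 -.09 0 0 0 0;0 0 -.1 0 0 0 0;0 0 -.1 0 0 0 0'
python3 -m creep '0 0 0 0 0 0 0;.0016 .0016 0 0 0 0 0;.0032 .0032 0 0 0 0 0;.0048 .0048 0 0 0 0 0;.0064 .0064 0 0 0 0 0'
python3 -m creep '0 0 0 0 0 0 0;0 0 0 0 0 0 0;-.005 -.005 0 0 0 0 0;-.005 -.005 .02 0 0 0 0;-.005 -.005 .08 0 0 0 0'
python3 -m creep '-.02 -.16 .1 0 0 0 0;-.02 -.16 .1 0 0 0 0;-.02 -.16 .1 0 0 0 0;-.02 -.16 .1 0 0 0 0;-.02 -.16 .1 0 0 0 0')| grep -Ev 'orient|finger_force'
python3 -c "
from fit import *
run('top')"
```

```text
t: 46.05
tcp_pos: [419.2, -265.2, 58.3]
force: [-0.2, 0.0, 0.8]
finger_gap: -0.1
t: 46.55
tcp_pos: [426.7, -259.1, 59.7]
force: [-1.6, -0.9, -0.2]
finger_gap: -0.4
t: 47.05
tcp_pos: [418.7, -263.0, 126.8]
force: [0.8, -0.4, -0.4]
finger_gap: -0.1
t: 47.55
tcp_pos: [401.1, -428.9, 231.5]
force: [0.8, -0.7, 0.0]
finger_gap: 0.5
top red 194 [ 1.800e-01  4.565e+02 -2.980e+02  1.790e+02]
[(np.float64(0.185), np.float64(179.0)), (np.float64(0.218), np.float64(178.5)), (np.float64(0.239), np.float64(181.0)), (np.float64(0.245), np.float64(178.0)), (np.float64(0.245), np.float64(181.5)), (np.float64(0.251), np.float64(182.0))]
mark [ 487.3 -319.9   50. ] dir -35.40594179179057
```

```bash
cat > fit2.py <<'E'
from h import *
from scipy.optimize import minimize
S=6
def hull(c,P,M,o):
    p=(np.array([proj(c,q) for q in P])-o+.5)*S-.5
    cv2.fillConvexPoly(M,cv2.convexHull((p*16).astype(np.float32)).astype(np.int32),1,shift=4)
def render(c,x,y,a,o,w,h):
    M=np.zeros((h*S,w*S),np.uint8)
    for k in(-1,0,1):
        t=np.radians(a+72*k); e=np.array([np.cos(t),np.sin(t)]); n=np.array([-e[1],e[0]])
        hull(c,[[*(np.array([x,y])+r*e+s*n),z] for r in(14,60) for s in(-5,5) for z in(55,73)],M,o)
    hull(c,[[x+16*np.cos(t),y+16*np.sin(t),z] for t in np.linspace(0,6.28,40) for z in(50,80)],M,o)
    return cv2.resize(M.astype(np.float32),(w,h),interpolation=cv2.INTER_AREA)
def run():
    c=camera('top'); o=np.array([440,305]); w,h=105,60
    im=c['color'][o[1]:o[1]+h,o[0]:o[0]+w].astype(float); hi=im.max(2); sat=(hi-im.min(2))/np.maximum(hi,1)
    m=np.clip((sat-.25)/.35,0,1)
    g=(im[...,1]>im[...,0]*1.25)&(im[...,1]>im[...,2]*1.15); m[g]=0
    vv,uu=np.mgrid[0:h,0:w]; keep=np.ones((h,w)); keep[:14]=0   # guard area
    wood=(im[...,0]>im[...,1]*1.1)&(im[...,1]>im[...,2]*1.2); keep[wood]=0
    f=lambda p:(((render(c,*p,o,w,h)-m)**2)*keep).sum()
    best=min((minimize(f,[x,y,a],method='Nelder-Mead',options=dict(initial_simplex=[[x,y,a],[x+3,y,a],[x,y+3,a],[x,y,a+4]])) for x,y,a in((455,-300,179),(455,-300,175),(453,-299,177))),key=lambda r:r.fun)
    ys,xs=np.nonzero(g&(vv>40)); gm=ray(c,xs.mean()+o[0],ys.mean()+o[1],50)[:2]; d=gm-best.x[:2]
    print(best.x.round(2),best.fun.round(1),'mark',gm.round(1),len(xs),'dir',np.degrees(np.arctan2(d[1],d[0])).round(2),[round(f([*best.x[:2],a]),1) for a in range(173,184)])
E
python3 -c "
from fit2 import *
run()"
```

```text
[ 456.48 -299.46  178.05] 54.4 mark [ 383.1 -295.1] 54 dir 176.57 [np.float64(244.1), np.float64(194.2), np.float64(145.2), np.float64(100.1), np.float64(70.0), np.float64(55.1), np.float64(67.0), np.float64(95.0), np.float64(135.5), np.float64(181.7), np.float64(229.9)]
```

```bash
(python3 -m creep '.0186 .1586 -.08 0 0 0 0;.0186 .1586 -.08 0 0 0 0;.0186 .1586 -.08 0 0 0 0;.0186 .1586 -.08 0 0 0 0;.0186 .1586 -.08 0 0 0 0'
python3 -m creep '0 0 0 0 0 0 0;0 0 0 0 0 0 0;0 0 -.05 0 0 0 0;0 0 -.09 0 0 0 0;0 0 -.1 0 0 0 0'
python3 -m creep '.001 .001 0 0 0 0 0;.003 .003 0 0 0 0 0;.005 .005 0 0 0 0 0;.0065 .0065 0 0 0 0 0;.0074 .0074 0 0 0 0 0'
python3 -m creep '0 0 0 0 0 0 0;0 0 0 0 0 0 0;-.005 -.005 0 0 0 0 0;-.005 -.005 .02 0 0 0 0;-.005 -.005 .08 0 0 0 0'
python3 -m creep '-.02 -.16 .1 0 0 0 0;-.02 -.16 .1 0 0 0 0;-.02 -.16 .1 0 0 0 0;-.02 -.16 .1 0 0 0 0;-.02 -.16 .1 0 0 0 0')| grep -Ev 'orient|finger'
python3 -c "
from fit2 import *
run()"
```

```text
t: 48.15
tcp_pos: [417.9, -260.3, 146.8]
force: [0.0, -0.7, -0.0]
t: 48.65
tcp_pos: [418.5, -265.7, 49.5]
force: [-31.0, 19.1, 127.1]
t: 49.15
tcp_pos: [427.6, -259.3, 50.1]
force: [-4.7, -5.0, 6.0]
t: 49.65
tcp_pos: [420.2, -261.9, 117.0]
force: [1.0, -0.5, 0.1]
t: 50.15
tcp_pos: [402.6, -427.8, 221.8]
force: [0.3, -1.1, -0.6]
[ 456.67 -299.87  177.01] 55.6 mark [ 383.1 -295.1] 54 dir 176.27 [np.float64(183.2), np.float64(136.1), np.float64(93.4), np.float64(65.5), np.float64(55.6), np.float64(66.6), np.float64(100.9), np.float64(135.1), np.float64(185.7), np.float64(231.9), np.float64(282.8)]
```

```bash
python3 - <<'E'
from h import *
for n in('top','side'):
    c=camera(n)
    for l in ['shaker','cap','cap_bar','duck','boat1','monitor','steel_bottle','cup','bead1']:
        print(n,l,[(np.round(d['xyz']).astype(int).tolist(),round(d['conf'],2)) for d in find_in(n,l)[:2]])
s=state(); print(s['t'],np.round(s['force'],1),s['finger_gap'])
E
```

```text
top shaker [([391, 92, 18], 0.97), ([417, 244, 36], 0.19)]
top cap []
top cap_bar [([396, -14, 27], 0.69)]
top duck [([416, 249, 36], 0.73)]
top boat1 [([576, -336, 39], 0.65)]
top monitor [([739, 298, 127], 0.97)]
top steel_bottle [([757, -134, 130], 0.98)]
top cup [([786, 140, 43], 0.84)]
top bead1 [([756, -134, 132], 0.45)]
side shaker [([392, 109, 63], 0.78)]
side cap [([384, -8, 19], 0.92), ([487, 316, 5], 0.38)]
side cap_bar [([383, -8, 27], 0.77), ([514, -272, 50], 0.19)]
side duck [([412, 260, 37], 0.89), ([384, -4, 21], 0.63)]
side boat1 [([581, -336, 42], 0.77), ([626, -316, 35], 0.72)]
side monitor [([738, 310, 80], 0.7)]
side steel_bottle [([763, -124, 102], 0.65)]
side cup [([769, 136, 58], 0.92)]
side bead1 [([391, 109, 63], 0.37), ([512, -274, 53], 0.33)]
51.2 [ 0.2 -0.5 -0.4] 0.14817065709784985
```

```bash
python3 -c "
from bench import sign_off
print(sign_off())"
```

```text
the job is handed in; nothing more can be done
None
```

Handed in, but it may be failed: during the last timer nudge I misjudged the height and the closed fingers pressed on the steriliser deck with a 127 N wrist reading, over the 120 N limit. Otherwise the cap and shaker are in the drying tray, both boats and (as far as visible) all beads in the basin, though the cameras showed only traces of red and blue beads behind its near wall. The red spoke is within about 1° of the green mark, and the duck, monitor, bottle and cup read where they started.

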